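Check the pull tester in the biscuit packing room

TASK

Check the pull tester: first gently stand the biscuit pack that blocks its slide upright in the free middle of the tray, then press the large round key and then the square key. Pull the sprung slide out until its pointer is level with the set-marker, hold it there for at least one second and lead it back fully home without letting it snap, then press the bar-shaped key to store the check. Press each key fully down and let it up again, leave the small round key alone, and do not disturb the marker or the other things standing about.

Things in the scene. Friction and masses are not known exactly. Their poses are not given: they have to be found in the camera images.
- tester: white pull tester, 220 mm (x) by 150 mm (y), fixed. Origin under its centre, front (-x) to the robot. Flat bed 50 mm high. A head as wide as the bed overhangs its back: local x 55 to 110 mm, underside 175 mm and top 240 mm above the table; below it a back wall begins at local x = 85 mm. The slide runs on the bed along x at local y = 0
- draw (a joint): draw of the sprung slide in m: 0 = fully home, grows as it is pulled out towards the tester's front (-x of the tester), at most 0.110. A spring pulls it home with about 3 N at 0 and 12 N at 0.100
- grip (a point): middle of the slide's black upright paddle (20 mm along tester x, 12 mm across y, top 53 mm above the bed, on a 36 x 50 x 8 mm carriage); the point is 38 mm above the bed, 88 mm above the table. At home it is at tester local x = 45 mm, at the edge of the overhanging head: no room for a gripper pointing straight down
- pointer (a point): tip of the thin pointer that sticks out sideways (tester +y) from the carriage, 5.5 mm above the bed; it moves with the slide
- mark (a point): tip of the small steel set-marker clip (8 x 12 mm, 9 mm tall) on the scale beside the slide, at tester local y = 49 mm, clip from there to y = 65 mm. It could be pushed along the scale but must stay. The pointer is level with it when both points have the same local x in the tester's frame
- console: grey key console, 115 mm (x) by 170 mm (y), fixed. Origin under its centre, front (-x) to the robot. Its face rises away from the front at 0.61 rad (35 degrees): outward normal (-0.573, 0, 0.820) in its frame; face centre 75 mm above the table, upper edge 115 mm. Four keys on it, 80 mm apart across y and 58 mm apart up the slope
- bigkey_top (a point): large round grey spring key on the console, standing 13 mm proud of the face; this point is the centre of its top when it is up (it sinks with the key); 26 mm diameter, upper row, console +y side
- squarekey_top (a point): square grey spring key on the console, standing 13 mm proud of the face; this point is the centre of its top when it is up (it sinks with the key); 22 x 22 mm, lower row, -y side
- barkey_top (a point): bar-shaped grey spring key on the console, standing 13 mm proud of the face; this point is the centre of its top when it is up (it sinks with the key); 36 mm across y, 14 mm up the slope, lower row, +y side
- smallkey_top (a point): small round grey spring key on the console, standing 13 mm proud of the face; this point is the centre of its top when it is up (it sinks with the key); 16 mm diameter, upper row, -y side; not to be pressed
- bigkey (a joint): travel of the large round key in m: 0 = up, 0.006 = fully down (about 5 N), springs back
- squarekey (a joint): travel of the square key in m: 0 = up, 0.006 = fully down (about 5 N), springs back
- barkey (a joint): travel of the bar-shaped key in m: 0 = up, 0.006 = fully down (about 5 N), springs back
- smallkey (a joint): travel of the small round key in m: 0 = up, 0.006 = fully down (about 5 N), springs back
- pack: upright banded block of square biscuits, 46 x 46 mm, 80 mm tall, about 160 g, rigid; origin at the centre of its underside. It stands at the start on the tester's bed, in the way of the slide
- tray: shallow aluminium tray, 130 mm (its x) by 210 mm (its y), 25 mm high, walls and floor 4 mm; origin under its centre. A biscuit stack and a jar stand at its two ends (local y about +70 and -70 mm, either way round); its middle is free
- stack: bystander in the tray: short banded biscuit stack 44 x 44 mm, 56 mm tall, origin under its centre
- jar: bystander in the tray: small jar 42 mm diameter, 70 mm tall, origin under its centre
- tape: bystander: roll of tape lying flat, 70 mm diameter, 24 mm high, origin under its centre
- scraper: bystander: spatula lying flat, long axis x, about 15 mm high
- mug: bystander: steel mug, 72 mm diameter, 85 mm tall, origin under its centre
- tallstack: bystander: biscuit stack 60 x 60 mm, 100 mm tall, origin under its centre
- spray: bystander: white bottle, 60 mm diameter, 170 mm tall, origin under its centre
There are look-alikes about, which are no part of the job. Leave any black look-alike of the pack alone.

How it is judged:
By the outcome, as a careful person would: the job done as asked, in the order asked, and still so for the second after the job is handed in, with the robot touching nothing.
It also fails if it takes over 72 s, if anything falls off the work surface, if the arm or the gripper's body presses on something with over 40 N, if the wrist force passes 120 N, or if a joint passes its speed limit or range.

ROBOT

A 6-joint arm with a two-finger parallel gripper is mounted at the origin on the work surface. World frame = base frame: x ahead of the robot, y to its left, z up, the work surface at z = 0. Lengths are in mm, angles in rad, forces in N, time in s.
With the tool pointing down it reaches from about 275 to 1000 mm from the base axis. Payload 8.4 kg.
Tool frame: the origin (TCP) lies at the very end of the fingers, on their centre line; the grasp point (between the pads) lies 19 mm behind it; z points along the fingers, y is the line along which they close (so a half turn about z gives the same grasp; the last joint's range is limited). The gripper opens to 85 mm and grips with 20 to 120 N. Pads are 22 mm wide; open, the fingers measure 114 mm over their backs; the gripper's body (76 mm by 85 mm) begins 54 mm behind the grasp point. The pads swing forward as they close: fully open they stand 13 mm farther back than shut.
Start: joints at [-1.127, 0.353, 1.633, -0, 1.155, -0.002], TCP at [269.486, -563.919, 231.281] pointing down, gripper open.
Joint ranges: [-2.63, 2.63], [-0.92, 2.1], [0.06, 2.66], [-1.3, 4.44], [0, 2.69], [-3.02, 3.02]. Speed limits (rad/s): [2.22, 2.22, 2.79, 3.14, 3.14, 3.14].

INTERFACE

Orientations are given as [roll, pitch, yaw] about the fixed x, y, z axes, in that order (R = Rz(yaw) Ry(pitch) Rx(roll)).
In Python, from rig import telemetry, imaging, r gives the robot as it stands. The module is installed in compiled form; this text tells all that it offers.
- The arm moves only by the tool step_arm, never from a script. Its argument "moves" is a list of rows, each a list of 3 entries, a list of its own where there are three numbers: the turn, a rotation vector about the tool's x, y, z scaled (see below), then the shift along the tool's x, y, z scaled (see below), then the opening, from -1 (shut) to 1 (fully open). A call has 1 to 8 rows; each row is the pose to reach, as a shift and turn from the pose commanded when the call began, along the tool's axes at that moment; what a row does not reach only later rows make up. The controller multiplies each number of a shift by 200 mm and each number of a turn by 45 degrees. A row lasts 1/10 s, in which the tool goes at most 50 mm and 8.59 degrees, less where a joint would pass 70% of its speed; a pose out of reach is approached as far as the arm can. A call with a number of a shift or a turn outside -1 to 1 is refused whole. A call with a gripper value outside its range is refused whole. The fingers move at their own pace and stop on an object; "squeeze" is the grip in N (left out, the last holds). Time passes only in rows, so rows that repeat a pose let the fingers close. It gives the time, the measured TCP pose, the force, the opening and the grip force at its end, in the units of the state.
- telemetry.sense(): the state, without advancing time (a new reading comes with each control period).
- imaging.grab_frame(name): name is "scene" or "top"; returns the picture (384x512x3 uint8, red, green, blue); there is no depth.
- imaging.calibration(name): a dict with "fx", "fy", "cx", "cy" (pixels), "dist_coeffs" ([k1, k2, p1, p2, k3] as OpenCV has them; the pictures are not rectified), "cam_to_world" (4x4, takes a point from camera to world coordinates). Camera axes: x right, y up, looking along -z (the intrinsics and any distortion apply to the point x, -y, -z); pixel columns grow to the right and rows downward; lengths in mm; the calibration is good to about 2 mm. A picture is of the moment at which its call begins. calibration takes no time and is no camera call.
- r.sign_off(): hands the job in; it is judged then, once.
Trained networks look in the newest picture that a camera, given by its name, has taken for a name from the list of things; names that differ only in an ending like _2 or _b are one class to them, and where a whole thing is asked for, a point or a joint stands for the part that bears it (a point fixed in the world has none). Each returns a list of dicts, best first, with "conf" (0 to 1); they miss things now and then, are a little off and sometimes report something else, mostly with a low value. They report only what shows in the picture. A call takes as long as a camera call. They do not tell look-alikes from the thing itself.
- imaging.recognise(camera, name): "extent" ([left, top, width, height] in pixels, round what is visible of it).
- imaging.mark_of(camera, name): "xy" ([column, row] in pixels: a listed point, or the origin of a listed thing).
The state is a dict: "clock": time; "qpos": joint angles; "qvel": joint speeds; "joint_efforts": joint torques, N m; "eef_pos": TCP position; "tcp_rot": TCP orientation; "contact_force": force on the tool from outside, world axes, zero at the start; "wrist_torque": the same for the moment, N m; "opening": opening from 0.0 (shut) to 1.0 (fully open); "grasp_force": force on a finger pad.
Only numpy, scipy, OpenCV 4.12 (cv2) and the standard library are available. Lean on these libraries where they do the work, as an engineer would, in place of code of your own. Each camera call takes 0.05 s, during which the arm holds its last target. There are 200 camera calls.

## Working session

There is one attempt and no reset: what is moved stays moved. The work goes in short steps, Python scripts to look and compute and a tool call to move; the robot and the scene stay as the last step left them, time stands still between calls to the robot, and variables do not carry over. Pictures are saved under pics/ and viewed, at most 10 in all, crops included, and the job is handed in when it is done.

Besides the shell and the picture viewer there is one more tool, called after "Call:" by a JSON object that holds its "method" and its "body", one argument or row to a line. step_arm: Moves the arm, as the interface text tells. Its arguments: {"type":"object","properties":{"moves":{"type":"array"},"squeeze":{"type":"number"}},"required":["moves"]}

```bash
mkdir -p pics; cat > h.py <<'E'
import numpy as np, cv2
from scipy.spatial.transform import Rotation as Ro
from rig import telemetry, imaging, r
def cal(n):
    c=imaging.calibration(n); K=np.array([[c['fx'],0,c['cx']],[0,c['fy'],c['cy']],[0,0,1]]); return K,np.array(c['dist_coeffs'],float),np.array(c['cam_to_world'])
def ray(n,uv):
    K,d,T=cal(n); p=cv2.undistortPoints(np.array([[uv]],float),K,d)[0,0]
    v=T[:3,:3]@np.array([p[0],-p[1],-1]); return T[:3,3],v/np.linalg.norm(v)
def proj(n,P):
    K,d,T=cal(n); q=(np.array(P,float).reshape(-1,3)-T[:3,3])@T[:3,:3]; q=q*[1,-1,-1]
    return cv2.projectPoints(q.reshape(-1,1,3),np.zeros(3),np.zeros(3),K,d)[0].reshape(-1,2)
def onz(n,uv,z):
    o,v=ray(n,uv); return o+v*(z-o[2])/v[2]
def tri(a,b):
    (o1,v1),(o2,v2)=ray('scene',a),ray('top',b)
    s=np.linalg.lstsq(np.c_[v1,-v2],o2-o1,rcond=None)[0]; p,q=o1+s[0]*v1,o2+s[1]*v2
    return (p+q)/2,np.linalg.norm(p-q)
def goal(pos,R,pos0=None,R0=None):
    "numbers of shift and turn for a move to pos,R from the current pose"
    s=telemetry.sense()
    return s
E
cat > a.py <<'E'
from h import *
s=telemetry.sense(); print(s)
for n in('scene','top'):
    im=imaging.grab_frame(n); cv2.imwrite(f'pics/{n}0.png',cv2.resize(im[:,:,::-1],(800,600),interpolation=cv2.INTER_CUBIC))
    print(n,np.round(cal(n)[2],3).tolist(),np.round(cal(n)[0],1).tolist())
    for t in 'grip pointer mark bigkey_top squarekey_top barkey_top smallkey_top pack tray stack jar tester console tape mug tallstack spray'.split():
        print(t,[(np.round(m['xy'],1).tolist(),round(m['conf'],2)) for m in imaging.mark_of(n,t)[:4]])
E
python3 a.py
```

```text
{'clock': 0.0, 'qpos': array([-1.12738595e+00,  3.53658731e-01,  1.63412756e+00,  1.04577821e-05,
        1.15520078e+00, -2.42545336e-03]), 'qvel': array([ 1.64176014e-03, -5.12166644e-05,  1.00033293e-03,  1.00264723e-05,
        1.10443012e-03, -1.71092680e-04]), 'joint_efforts': array([-3.38245831e-03, -6.05272794e+01, -3.42063832e+01, -3.85959056e-04,
        9.51005670e-03, -7.00952069e-05]), 'eef_pos': array([ 269.29319242, -563.4846063 ,  230.55788471]), 'tcp_rot': array([-3.14019826e+00, -1.29437408e-05,  4.45831593e-01]), 'contact_force': array([-1.20444279,  0.61542619,  0.33889966]), 'wrist_torque': array([-0.00048161, -0.02930664,  0.01347035]), 'grasp_force': 0.0, 'opening': 1.000190089927132}
scene [[-0.995, -0.064, 0.077, 675.129], [0.1, -0.613, 0.783, 893.493], [-0.003, 0.787, 0.617, 800.129], [0.0, 0.0, 0.0, 1.0]] [[458.1, 0.0, 254.2], [0.0, 458.1, 189.9], [0.0, 0.0, 1.0]]
grip [([223.4, 188.1], 0.54)]
pointer [([220.1, 209.7], 0.79)]
mark [([258.3, 211.7], 0.44)]
bigkey_top [([259.5, 280.4], 0.47)]
squarekey_top [([278.8, 262.3], 0.5)]
barkey_top [([282.0, 287.8], 
[... 815 characters left out ...]
7.4, 192.0], [0.0, 0.0, 1.0]]
grip [([266.5, 158.6], 0.85), ([148.2, 190.1], 0.58)]
pointer [([245.1, 160.2], 0.75)]
mark [([387.6, 215.0], 0.45)]
bigkey_top [([122.4, 176.4], 0.41)]
squarekey_top [([154.0, 203.7], 0.68)]
barkey_top [([125.0, 201.9], 0.41)]
smallkey_top [([160.9, 179.5], 0.53)]
pack [([220.4, 265.4], 0.87)]
tray [([361.9, 218.6], 0.72), ([331.3, 222.1], 0.68)]
stack [([157.7, 180.9], 0.61), ([335.5, 223.1], 0.6), ([268.7, 158.3], 0.43)]
jar [([384.8, 213.8], 0.63), ([160.2, 180.5], 0.3)]
tester [([256.7, 188.5], 0.82)]
console [([149.3, 193.2], 0.63)]
tape [([177.7, 294.2], 0.74)]
mug [([160.3, 179.4], 0.64), ([261.8, 118.0], 0.6)]
tallstack []
spray [([186.4, 119.7], 0.74)]
```

View pics/scene0.png

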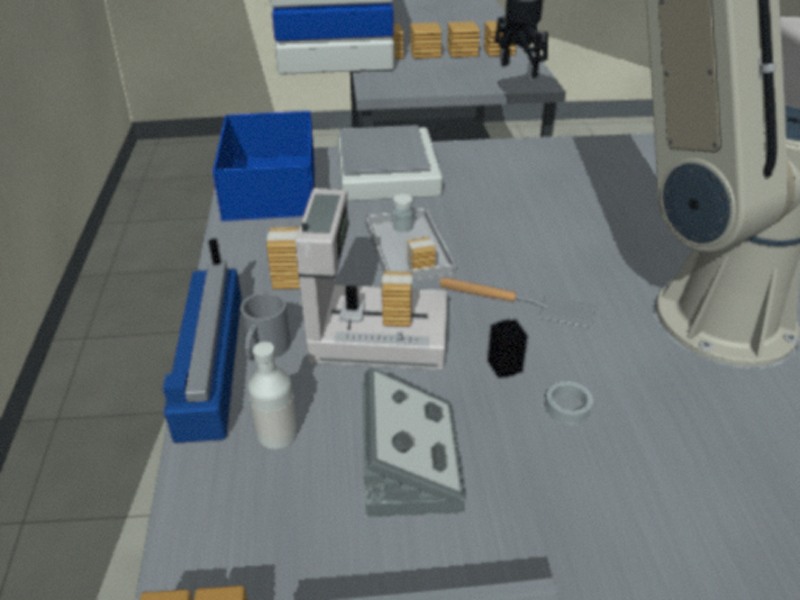

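View pics/top0.png

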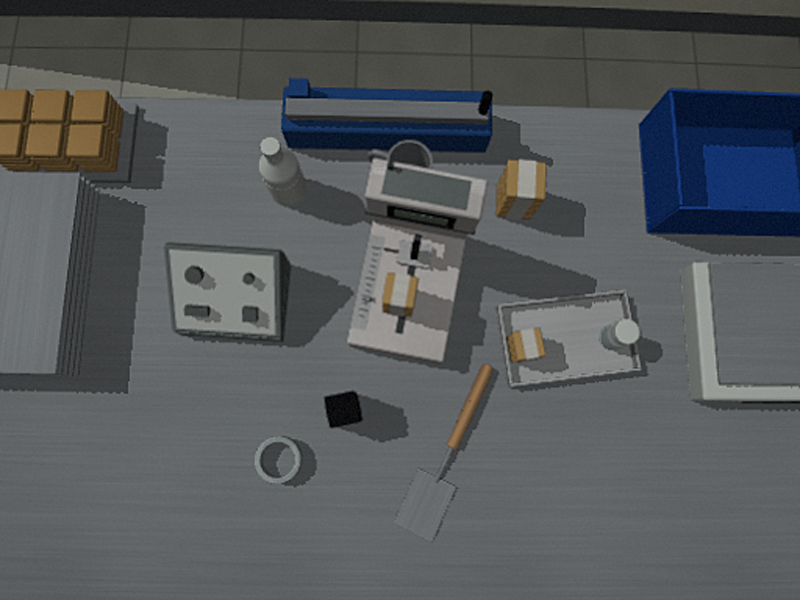

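Scene view: the tester is at about (375,330), with the banded orange pack on its bed at (397,300). The console is at (415,440), the tray at (410,245), and a black look-alike stands at (507,347). In the top view the pack is at (400,293), the black one at (343,408), the tray at (570,338) and the console at (228,290). The orange block on the bed is the pack; I'll confirm that in the enlarged crops.

```bash
cat > crop.py <<'E'
import cv2,sys,numpy as np
from h import *
def crop(im,x,y,w,h,k):
    o=cv2.resize(im[y:y+h,x:x+w,::-1],None,fx=k,fy=k,interpolation=cv2.INTER_CUBIC)
    for i in range(x-x%10+10,x+w,10):
        cv2.line(o,(int((i-x+.5)*k),0),(int((i-x+.5)*k),6 if i%50 else 16),(0,255,255),1)
        if i%20==0: cv2.putText(o,str(i),(int((i-x+.5)*k)-10,26),0,.35,(0,255,255),1)
    for i in range(y-y%10+10,y+h,10):
        cv2.line(o,(0,int((i-y+.5)*k)),(6,int((i-y+.5)*k)),(0,255,255),1)
        if i%20==0: cv2.putText(o,str(i),(8,int((i-y+.5)*k)+4),0,.35,(0,255,255),1)
    return o
if __name__=='__main__':
    S=imaging.grab_frame('scene');T=imaging.grab_frame('top')
    cv2.imwrite('pics/t1.png',np.hstack([crop(S,190,115,100,125,4),crop(T,218,110,100,125,4)]))
    a=crop(S,228,232,76,100,4);b=crop(T,100,150,90,75,4);c=crop(T,312,180,108,72,4);d=crop(S,230,120,66,60,4)
    z=np.zeros((600,800,3),np.uint8)
    for o,(x,y) in((a,(0,0)),(b,(304,0)),(c,(310,305)),(d,(0,0+400))):
        q=o[:600-y,:800-x]; z[y:y+q.shape[0],x:x+q.shape[1]]=q
    cv2.imwrite('pics/t2.png',z)
E
python3 crop.py
```

```text
(no output)
```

View pics/t1.png

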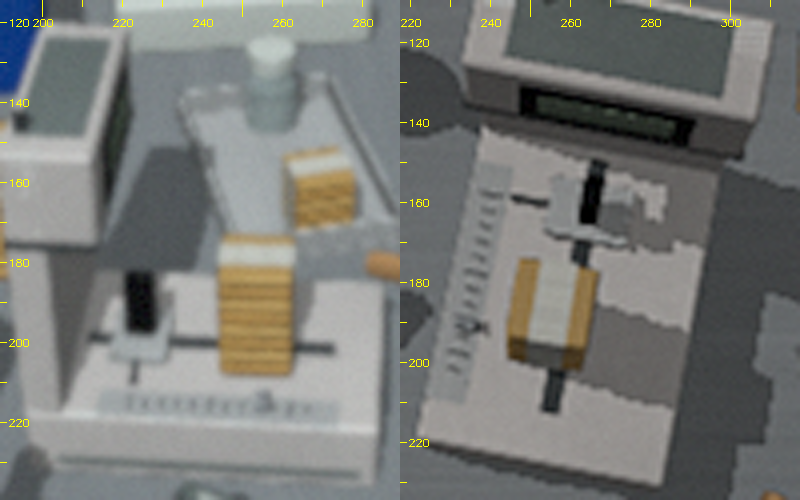

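View pics/t2.png

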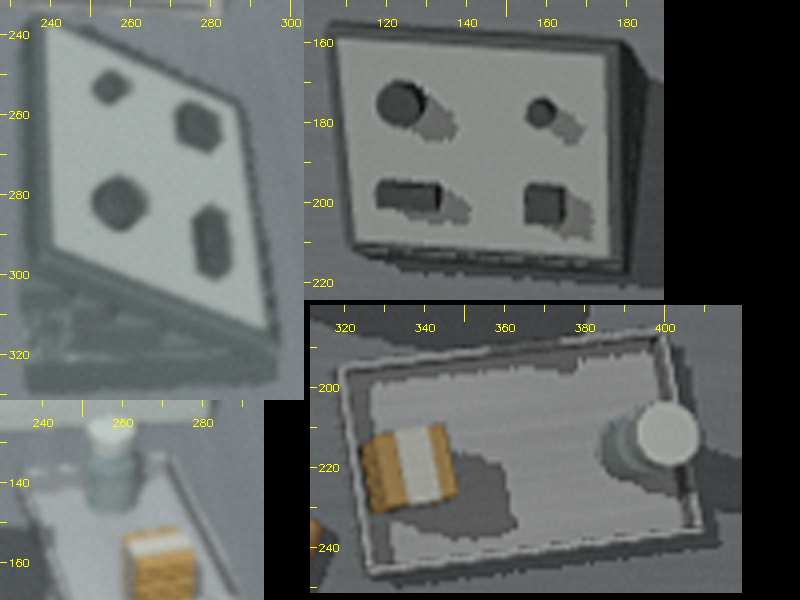

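Crops: the orange banded block on the bed is at top-px (253,183) and scene-px (254,190). It stands over the slot in front of the slide, so it fits the pack. The other candidates don't: the black block on the table is at scene (325,222), the small stack is in the tray, and the tall stack stands behind the tester. Pointer tip: scene (223,210), top (246,159). Marker: scene (255,214), top (236,191). Next I'll fit poses.

```bash
cat > fit.py <<'E'
from h import *
from scipy.optimize import least_squares
def fit(name,obs,x0,ext=0):
    # obs: (cam,uv,local xyz); params x,y,yaw,(z)
    def res(p):
        c,s=np.cos(p[2]),np.sin(p[2]); o=[]
        for cam,uv,l in obs:
            P=[p[0]+c*l[0]-s*l[1],p[1]+s*l[0]+c*l[1],l[2]+(p[3] if ext else 0)]
            o+=list(proj(cam,P)[0]-uv)
        return np.array(o)
    q=least_squares(res,x0+[0]*ext,x_scale=[100,100,.3]+[10]*ext,loss='soft_l1')
    print(name,np.round(q.x,3).tolist(),'\n  res',np.round(res(q.x).reshape(-1,2),1).tolist()); return q.x
c1=lambda d,x,y,x0=0,k=4:((d[0]-x0)/k+x-.5,d[1]/k+y-.5)
S1=lambda *d:('scene',(d[0]/4+189.5,d[1]/4+114.5)); T1=lambda *d:('top',((d[0]-400)/4+217.5,d[1]/4+109.5))
S2=lambda *d:('scene',(d[0]/4+227.5,d[1]/4+231.5)); T2=lambda *d:('top',((d[0]-304)/4+99.5,d[1]/4+149.5))
T3=lambda *d:('top',((d[0]-310)/4+311.5,(d[1]-305)/4+179.5))
O=lambda v,*l:(v[0],v[1],l)
te=[O(T1(418,438),-110,75,50),O(T1(662,485),-110,-75,50),O(S1(372,437),-110,75,50),O(S1(383,283),-110,-75,50),
 O(T1(465,98),55,75,175),O(T1(745,155),55,-75,175),O(S1(98,245),55,75,175),O(S1(107,40),55,75,240)]
fit('tester',te,[560,0,0]); t=fit('tester z',te,[560,0,0],1)
pk=[O(T1(522,258),23,23,130),O(T1(598,268),23,-23,130),O(T1(585,347),-23,-23,130),O(T1(510,336),-23,23,130),O(T1(508,358),-23,23,50),O(T1(582,372),-23,-23,50),
 O(S1(219,372),23,23,50),O(S1(292,376),-23,23,50),O(S1(222,235),23,-23,130),O(S1(295,237),-23,-23,130)]
fit('pack',pk,[520,0,0]);fit('pack z',pk,[520,0,0],1)
tr=[O(T3(343,370),65,105,25),O(T3(660,338),65,-105,25),O(T3(700,530),-65,-105,25),O(T3(372,573),-65,105,25),O(S1(182,95),65,-105,25),O(S1(325,78),-65,-105,25)]
tr=[O(T3(343,370),65,105,25),O(T3(660,338),65,-105,25),O(T3(700,530),-65,-105,25),O(T3(372,573),-65,105,25),O(S1(182,95),65,-105,25),O(S1(325,78),-65,-105,25)]
fit('tray',tr,[500,-230,0]);fit('tray z',tr,[500,-230,0],1)
st=[];
n=np.array([-.573,0,.82]);u=np.array([.82,0,.573])
def key(sy,su,h): return tuple(np.array([0,40*sy,75])+29*su*u+n*h)
for h in(6,9,12):
    co=[O(T2(400,104),*key(1,1,h)),O(T2(540,111),*key(-1,1,h)),O(T2(408,195),*key(1,-1,h)),O(T2(545,203),*key(-1,-1,h)),
    O(S2(119,203),*key(1,1,h)),O(S2(110,87),*key(-1,1,h)),O(S2(199,126),*key(-1,-1,h)),O(S2(212,243),*key(1,-1,h)),
    O(T2(331,20),57.5,85,115),O(T2(620,42),57.5,-85,115)]
    fit(f'console{h}',co,[550,200,0]); 
fit('consolez',co,[550,200,0],1)
c,s=np.cos(t[2]),np.sin(t[2])
loc=lambda P:np.round([c*(P[0]-t[0])+s*(P[1]-t[1]),-s*(P[0]-t[0])+c*(P[1]-t[1]),P[2]],1)
P,e=tri(S1(134,383)[1],T1(513,197)[1]);print('pointer',P,e,loc(P))
for sv,tv in(((263,397),(475,325)),((258.3*4-758,211.7*4-458),(488,326))):
    P,e=tri(S1(*sv)[1],T1(*tv)[1]);print('mark',P,e,loc(P))
P,e=tri((223.4,188.1),(266.5,158.6));print('grip',P,e,loc(P))
for d in ((246,159),(245,160)): print('ptr top@55',loc(onz('top',d,55.5)))
for d in T1(473,326),T1(488,326): print('mk top@57',loc(onz('top',d[1],57)))
for d in S1(134,383),S1(263,397): print('scene@56',loc(onz('scene',d[1],56)))
E
python3 fit.py
```

```text
tester [616.427, -17.494, -0.188] 
  res [[-0.3, -1.4], [0.8, -0.3], [1.2, -1.1], [0.5, 0.0], [0.8, 1.0], [-0.2, 0.7], [-0.3, 2.3], [-4.2, 29.9]]
tester z [615.684, -16.651, -0.19, 5.442] 
  res [[-1.0, -1.4], [0.5, -0.2], [1.6, -2.5], [1.0, -1.3], [0.4, 0.4], [-0.1, 0.3], [-0.1, 0.5], [-4.0, 28.0]]
pack [586.79, -2.443, -0.147] 
  res [[-0.4, -1.1], [1.1, -0.3], [1.1, 0.1], [-0.9, -0.5], [-0.1, 0.3], [0.4, -0.1], [0.4, 1.8], [0.4, 1.3], [0.3, -0.4], [0.5, -0.4]]
pack z [586.735, -2.351, -0.147, 0.502] 
  res [[-0.5, -1.2], [1.1, -0.3], [1.1, 0.1], [-0.9, -0.5], [-0.1, 0.3], [0.4, -0.1], [0.4, 1.7], [0.4, 1.2], [0.3, -0.5], [0.5, -0.6]]
tray [535.929, -270.573, 0.143] 
  res [[-1.9, -0.6], [0.8, -2.9], [1.1, 0.5], [-0.7, 1.1], [-0.9, 0.0], [2.3, -0.8]]
tray z [536.428, -273.314, 0.138, -5.724] 
  res [[-1.2, -0.6], [1.1, -2.5], [1.1, 0.7], [-0.2, 0.8], [-1.0, 1.0], [2.2, 0.3]]Traceback (most recent call last):
  File "fit.py", line 34, in <module>
    fit(f'console{h}',co,[550,200,0]);
    ~~~^^^^^^^^^^^^^^^^^^^^^^^^^^^^^^
  File "fit.py", line 11, in fit
    q=least_squares(res,x0+[
[... 577 characters left out ...]
opy(self.x))
             ~~~~~~~~~~~~~~~~^^^^^^^^^^^^^^^^^
    return np.atleast_1d(self.fun(x))
                         ~~~~~~~~^^^
    return self.f(x, *self.args, **self.kwargs)
           ~~~~~~^^^^^^^^^^^^^^^^^^^^^^^^^^^^^^
  File "fit.py", line 9, in res
    o+=list(proj(cam,P)[0]-uv)
            ~~~~^^^^^^^
  File "h.py", line 10, in proj
    K,d,T=cal(n); q=(np.array(P,float).reshape(-1,3)-T[:3,3])@T[:3,:3]; q=q*[1,-1,-1]
          ~~~^^^
  File "h.py", line 5, in cal
    c=imaging.calibration(n); K=np.array([[c['fx'],0,c['cx']],[0,c['fy'],c['cy']],[0,0,1]]); return K,np.array(c['dist_coeffs'],float),np.array(c['cam_to_world'])
ValueError: time passes only in moves, steps and waits
```

```bash
sed -i 's/^def cal/import functools\n@functools.cache\ndef cal/' h.py; sed -i 's/,O(S1(107,40),55,75,240)\]/]/' fit.py; python3 fit.py
```

```text
tester [617.116, -17.131, -0.189] 
  res [[-0.5, -1.7], [0.6, -0.6], [1.0, -0.9], [0.3, 0.2], [0.7, 0.6], [-0.3, 0.4], [-0.6, 2.4]]
tester z [616.889, -16.854, -0.19, 1.691] 
  res [[-0.8, -1.8], [0.4, -0.5], [1.0, -1.3], [0.5, -0.2], [0.6, 0.4], [-0.3, 0.3], [-0.6, 1.8]]
pack [586.79, -2.443, -0.147] 
  res [[-0.4, -1.1], [1.1, -0.3], [1.1, 0.1], [-0.9, -0.5], [-0.1, 0.3], [0.4, -0.1], [0.4, 1.8], [0.4, 1.3], [0.3, -0.4], [0.5, -0.4]]
pack z [586.735, -2.351, -0.147, 0.502] 
  res [[-0.5, -1.2], [1.1, -0.3], [1.1, 0.1], [-0.9, -0.5], [-0.1, 0.3], [0.4, -0.1], [0.4, 1.7], [0.4, 1.2], [0.3, -0.5], [0.5, -0.6]]
tray [535.929, -270.573, 0.143] 
  res [[-1.9, -0.6], [0.8, -2.9], [1.1, 0.5], [-0.7, 1.1], [-0.9, 0.0], [2.3, -0.8]]
tray z [536.428, -273.314, 0.138, -5.724] 
  res [[-1.2, -0.6], [1.1, -2.5], [1.1, 0.7], [-0.2, 0.8], [-1.0, 1.0], [2.2, 0.3]]
console6 [588.707, 259.862, -0.051] 
  res [[1.0, -0.5], [0.8, 0.1], [0.8, -0.4], [0.4, -0.0], [-0.1, 0.9], [0.1, 0.8], [-0.2, 0.9], [-0.0, 0.7], [-1.8, 1.3], [0.7, 0.8]]
console9 [590.167, 260.245, -0.054] 
  res [[0.5, -0.7], [0.3, -0.0
[... 267 characters left out ...]
], [0.5, -0.3]]
consolez [591.675, 260.288, -0.054, -2.03] 
  res [[0.4, -0.7], [0.2, 0.0], [0.1, -0.4], [-0.2, -0.0], [0.1, 0.1], [0.4, -0.0], [0.1, 0.2], [0.2, -0.0], [-1.5, 0.2], [0.7, -0.1]]
pointer [666.8326866   22.15282353  55.78300158] 1.1884026163529828 [41.7 47.8 55.8]
mark [587.74112258  43.25826691  55.35376954] 1.9117691199935725 [-40.   53.5  55.4]
mark [583.17238295  36.42909695  56.98896988] 5.762085987373867 [-43.2  45.9  57. ]
grip [660.78959227 -27.14942542  86.65824911] 3.958104055392262 [45.1 -1.8 86.7]
ptr top@55 [40.6 47.1 55.5]
ptr top@55 [37.7 48.9 55.5]
mk top@57 [-42.1  54.5  57. ]
mk top@57 [-40.3  45.7  57. ]
scene@56 [42.2 47.8 56. ]
scene@56 [-39.1  54.   56. ]
```

```bash
python3 - <<'E'
s=open('h.py').read(); s=s[:s.index('def goal')]
s+='''
def Rd(yaw,tilt=0):
    "tool z = forward(yaw)*sin(tilt) - z*cos(tilt); tool y horizontal, to the right of yaw"
    c,q=np.cos(yaw),np.sin(yaw); f=np.array([c,q,0]); z=f*np.sin(tilt)-np.array([0,0,np.cos(tilt)])
    y=np.array([q,-c,0]); return np.c_[np.cross(y,z),y,z]
def plan(wps,pos=None,R=None):
    "wps: (pos,R). chained calls, splitting shifts > 190 mm or turns > 44 deg; prints turn,shift"
    s=telemetry.sense()
    if pos is None: pos=s['eef_pos']; R=Ro.from_euler('xyz',s['tcp_rot']).as_matrix()
    print('clock %.2f'%s['clock'],'pos',np.round(s['eef_pos'],1),'rot',np.round(s['tcp_rot'],3),'F',np.round(s['contact_force'],1),'op %.2f g %.1f'%(s['opening'],s['grasp_force']))
    for P,G in wps:
        P=np.array(P,float)
        while 1:
            sh=R.T@(P-pos)/200; tu=Ro.from_matrix(R.T@G).as_rotvec()/np.radians(45)
            k=max(1,np.ceil(max(abs(sh).max(),abs(tu).max())/.98))
            n=int(np.ceil(max(np.linalg.norm(sh)*200/k/50,np.linalg.norm(tu)*45/k/8.59)))
            print('turn',np.round(tu/k,3).tolist(),'shift',np.round(sh/k,3).tolist(),'rows>=',n)
            pos=pos+R@sh*200/k; R=R@Ro.from_rotvec(tu/k*np.radians(45)).as_matrix()
            if k==1: break
'''
open('h.py','w').write(s)
E
python3 -c "
from h import *
plan([((587,-2.5,230),Rd(-.16))])"
```

```text
clock 1.90 pos [ 269.5 -563.9  231.3] rot [-3.142  0.     0.446] F [-0.6  0.3 -0.4] op 1.00 g 0.0
turn [-0.0, 0.0, 0.257] shift [0.881, -0.616, 0.002] rows>= 5
turn [-0.0, 0.0, 0.257] shift [0.739, -0.78, 0.002] rows>= 5
turn [-0.0, 0.0, 0.257] shift [0.568, -0.913, 0.002] rows>= 5
```

Call:
{"method": "step_arm", "body": {
  "moves": [
    [[0,0,0.257],[0.881,-0.616,0],1],
    [[0,0,0.257],[0.881,-0.616,0],1],
    [[0,0,0.257],[0.881,-0.616,0],1],
    [[0,0,0.257],[0.881,-0.616,0],1],
    [[0,0,0.257],[0.881,-0.616,0],1],
    [[0,0,0.257],[0.881,-0.616,0],1]
  ]
}}

```text
clock: 2.5
eef_pos: [376.3, -375.2, 231.5]
tcp_rot: [3.141, -0.0, 0.247]
contact_force: [0.6, 0.2, 0.9]
opening: 1.0
grasp_force: 0.0
```

Call:
{"method": "step_arm", "body": {
  "moves": [
    [[0,0,0.257],[0.739,-0.78,0],1],
    [[0,0,0.257],[0.739,-0.78,0],1],
    [[0,0,0.257],[0.739,-0.78,0],1],
    [[0,0,0.257],[0.739,-0.78,0],1],
    [[0,0,0.257],[0.739,-0.78,0],1],
    [[0,0,0.257],[0.739,-0.78,0],1]
  ]
}}

```text
clock: 3.1
eef_pos: [482.4, -188.9, 231.4]
tcp_rot: [3.141, -0.001, 0.045]
contact_force: [-0.5, 0.2, 0.1]
opening: 1.0
grasp_force: 0.0
```

Call:
{"method": "step_arm", "body": {
  "moves": [
    [[0,0,0.257],[0.568,-0.913,0],1],
    [[0,0,0.257],[0.568,-0.913,0],1],
    [[0,0,0.257],[0.568,-0.913,0],1],
    [[0,0,0.257],[0.568,-0.913,0],1],
    [[0,0,0.257],[0.568,-0.913,0],1],
    [[0,0,0.257],[0.568,-0.913,0],1]
  ]
}}

```text
clock: 3.7
eef_pos: [588.4, -2.2, 231.0]
tcp_rot: [3.142, -0.001, -0.158]
contact_force: [0.0, -1.5, -0.3]
opening: 0.998
grasp_force: 0.0
```

```bash
python3 -c "
from h import *
plan([((586.8,-2.5,140),Rd(-.16)),((586.8,-2.5,92),Rd(-.16))])"
```

```text
clock 3.70 pos [588.4  -2.2 231. ] rot [ 3.142e+00 -1.000e-03 -1.580e-01] F [ 0.  -1.5 -0.3] op 1.00 g 0.0
turn [0.0, -0.001, 0.002] shift [-0.008, 0.003, 0.455] rows>= 2
turn [-0.0, 0.0, -0.0] shift [0.0, 0.0, 0.24] rows>= 1
```

Call:
{"method": "step_arm", "body": {
  "moves": [
    [[0,0,0],[-0.006,0,0.2],1],
    [[0,0,0],[-0.006,0,0.4],1],
    [[0,0,0],[-0.006,0,0.5],1],
    [[0,0,0],[-0.006,0,0.6],1],
    [[0,0,0],[-0.006,0,0.7],1],
    [[0,0,0],[-0.006,0,0.7],0.6]
  ],
  "squeeze": 25
}}

```text
clock: 4.3
eef_pos: [583.5, -4.9, 88.8]
tcp_rot: [3.14, 0.005, -0.162]
contact_force: [1.1, 0.2, 0.5]
opening: 0.853
grasp_force: 0.0
```

Call:
{"method": "step_arm", "body": {
  "moves": [
    [[0,0,0],[0,0,0],0.3],
    [[0,0,0],[0,0,0],0.2],
    [[0,0,0],[0,0,0],0.1],
    [[0,0,0],[0,0,0],0],
    [[0,0,0],[0,0,0],-0.2],
    [[0,0,0],[0,0,0],-0.4],
    [[0,0,0],[0,0,0],-0.4]
  ],
  "squeeze": 25
}}

```text
clock: 5.0
eef_pos: [586.5, -2.7, 92.6]
tcp_rot: [3.141, -0.002, -0.159]
contact_force: [-1.3, -3.3, 6.7]
opening: 0.536
grasp_force: 26.2
```

```bash
python3 - <<'E'
from h import *
plan([])
S=imaging.grab_frame('scene');T=imaging.grab_frame('top')
from crop import crop
cv2.imwrite('pics/g1.png',np.hstack([crop(S,190,115,100,125,4),crop(T,218,110,100,125,4)]))
E
```

```text
clock 5.00 pos [586.5  -2.7  92.6] rot [ 3.141e+00 -2.000e-03 -1.590e-01] F [-1.3 -3.3  6.7] op 0.54 g 26.2
```

View pics/g1.png

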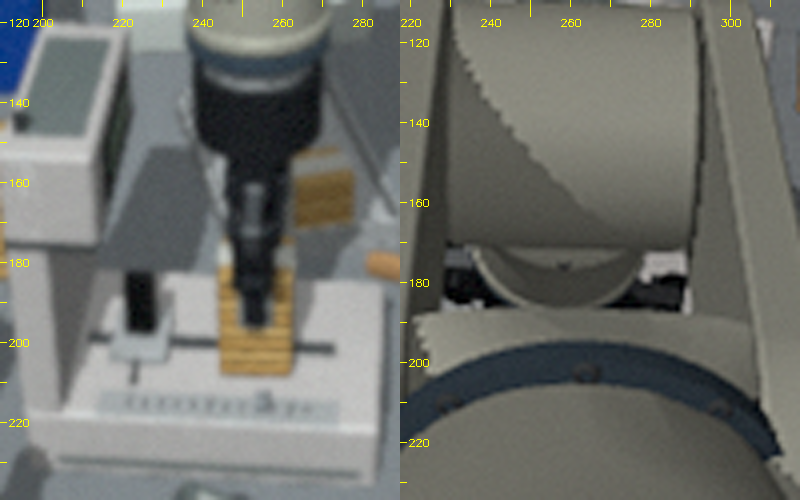

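Scene view: the fingers straddle the pack at scene (254,195), and it is still upright on the bed. Next I'll check where the middle of the tray lies from its two bystanders, then carry the pack there.

```bash
python3 - <<'E'
from h import *
print('jar',onz('top',(400.5,211),74),'stack',onz('top',(338.5,219),60))
D=Rd(-.16)
plan([((586.5,-2.7,235),D),((538,-272,235),Rd(-1.43)),((538,-272,60),Rd(-1.43))])
E
```

```text
jar [ 541.42949847 -343.60808749   74.        ] stack [ 522.18236779 -199.21772775   60.        ]
clock 5.10 pos [586.5  -2.7  92.6] rot [ 3.141e+00 -2.000e-03 -1.590e-01] F [-0.8 -2.4  6.8] op 0.53 g 26.2
turn [0.001, -0.003, 0.001] shift [0.001, 0.001, -0.712] rows>= 3
turn [-0.0, -0.0, 0.809] shift [-0.012, 0.684, 0.0] rows>= 5
turn [-0.0, -0.0, 0.809] shift [0.396, 0.558, 0.0] rows>= 5
turn [0.0, -0.0, -0.0] shift [-0.0, -0.0, 0.875] rows>= 4
```

Call:
{"method": "step_arm", "body": {
  "moves": [
    [[0,0,0],[0,0,-0.05],-0.4],
    [[0,0,0],[0,0,-0.2],-0.4],
    [[0,0,0],[0,0,-0.4],-0.4],
    [[0,0,0],[0,0,-0.6],-0.4],
    [[0,0,0],[0,0,-0.71],-0.4],
    [[0,0,0],[0,0,-0.71],-0.4]
  ]
}}

```text
clock: 5.7
eef_pos: [587.7, -2.1, 237.6]
tcp_rot: [-3.14, -0.007, -0.159]
contact_force: [-0.2, 0.1, -1.6]
opening: 0.539
grasp_force: 26.3
```

Call:
{"method": "step_arm", "body": {
  "moves": [
    [[0,0,0.1],[0,0.1,0],-0.4],
    [[0,0,0.25],[0,0.25,0],-0.4],
    [[0,0,0.4],[0,0.4,0],-0.4],
    [[0,0,0.55],[0,0.55,0],-0.4],
    [[0,0,0.7],[-0.01,0.684,0],-0.4],
    [[0,0,0.809],[-0.012,0.684,0],-0.4],
    [[0,0,0.809],[-0.012,0.684,0],-0.4]
  ]
}}

```text
clock: 6.4
eef_pos: [560.6, -137.4, 232.1]
tcp_rot: [3.141, 0.002, -0.798]
contact_force: [0.5, -0.6, -0.3]
opening: 0.533
grasp_force: 26.4
```

Call:
{"method": "step_arm", "body": {
  "moves": [
    [[0,0,0.15],[0.08,0.12,0],-0.4],
    [[0,0,0.3],[0.15,0.24,0],-0.4],
    [[0,0,0.45],[0.22,0.36,0],-0.4],
    [[0,0,0.6],[0.3,0.48,0],-0.4],
    [[0,0,0.75],[0.396,0.558,0],-0.4],
    [[0,0,0.809],[0.396,0.558,0],-0.4],
    [[0,0,0.809],[0.396,0.558,0],-0.4]
  ]
}}

```text
clock: 7.1
eef_pos: [537.1, -271.4, 232.4]
tcp_rot: [3.141, 0.001, -1.429]
contact_force: [-0.2, 0.1, -1.5]
opening: 0.535
grasp_force: 26.5
```

```bash
python3 -c "
from h import *
D=Rd(-1.43)
plan([((534,-272,65),D),((534,-272,47.5),D)])"
```

```text
clock 7.10 pos [ 537.1 -271.4  232.4] rot [ 3.141e+00  1.000e-03 -1.429e+00] F [-0.2  0.1 -1.5] op 0.53 g 26.5
turn [0.001, 0.001, 0.001] shift [0.001, 0.015, 0.837] rows>= 4
turn [-0.0, 0.0, -0.0] shift [0.0, 0.0, 0.088] rows>= 1
```

Call:
{"method": "step_arm", "body": {
  "moves": [
    [[0,0,0],[0,0.015,0.2],-0.4],
    [[0,0,0],[0,0.015,0.4],-0.4],
    [[0,0,0],[0,0.015,0.6],-0.4],
    [[0,0,0],[0,0.015,0.75],-0.4],
    [[0,0,0],[0,0.015,0.84],-0.4],
    [[0,0,0],[0,0.015,0.87],-0.4],
    [[0,0,0],[0,0.015,0.87],-0.4]
  ]
}}

```text
clock: 7.8
eef_pos: [534.0, -271.1, 58.5]
tcp_rot: [3.14, 0.001, -1.428]
contact_force: [-0.7, 0.5, -0.8]
opening: 0.537
grasp_force: 26.5
```

Call:
{"method": "step_arm", "body": {
  "moves": [
    [[0,0,0],[0,0,0.015],-0.4],
    [[0,0,0],[0,0,0.025],-0.4],
    [[0,0,0],[0,0,0.035],-0.4],
    [[0,0,0],[0,0,0.045],-0.4],
    [[0,0,0],[0,0,0.045],-0.4],
    [[0,0,0],[0,0,0.045],-0.4]
  ]
}}

```text
clock: 8.4
eef_pos: [534.4, -272.1, 50.4]
tcp_rot: [-3.141, -0.0, -1.431]
contact_force: [-1.2, -0.7, -1.2]
opening: 0.537
grasp_force: 26.5
```

Call:
{"method": "step_arm", "body": {
  "moves": [
    [[0,0,0],[0,0,0.008],-0.4],
    [[0,0,0],[0,0,0.015],-0.4],
    [[0,0,0],[0,0,0.02],-0.4],
    [[0,0,0],[0,0,0.02],-0.4],
    [[0,0,0],[0,0,0.02],-0.4]
  ]
}}

```text
clock: 8.9
eef_pos: [534.4, -272.1, 46.6]
tcp_rot: [3.142, 0.0, -1.43]
contact_force: [-2.7, 0.9, 4.1]
opening: 0.537
grasp_force: 27.1
```

Call:
{"method": "step_arm", "body": {
  "moves": [
    [[0,0,0],[0,0,0],0.1],
    [[0,0,0],[0,0,0],0.2],
    [[0,0,0],[0,0,0],0.4],
    [[0,0,0],[0,0,0],0.6],
    [[0,0,0],[0,0,0],0.6],
    [[0,0,0],[0,0,-0.15],0.6],
    [[0,0,0],[0,0,-0.3],0.6],
    [[0,0,0],[0,0,-0.5],0.6]
  ]
}}

```text
clock: 9.7
eef_pos: [533.4, -271.6, 146.0]
tcp_rot: [3.139, 0.002, -1.43]
contact_force: [1.7, -0.6, 0.5]
opening: 0.798
grasp_force: 0.0
```

```bash
cat > con.py <<'E'
from h import *
C=np.array([591,260.3,0]); cy=-.054; n=np.array([-.573,0,.82]);u=np.array([.82,0,.573]); Rz=Ro.from_euler('z',cy).as_matrix()
def key(sy,su,h=13): return C+Rz@(np.array([0,40*sy,75])+29*su*u+n*h)
G=Rd(cy,.61)
BIG,SQ,BAR=key(1,1),key(-1,-1),key(1,-1); N=Rz@n
E
python3 - <<'E'
from con import *
print(BIG,SQ,BAR,N)
s=telemetry.sense(); p=s['eef_pos']
plan([((534,-272,190),Rd(-1.43)),((500,0,230),Rd(-.6,.3)),(BIG+45*N,G),(BIG+15*N,G)])
E
```

```text
[609.46614558 299.3602487  102.277     ] [557.65757043 222.04385238  69.043     ] [561.97547121 301.92724072  69.043     ] [-0.57216477  0.03092696  0.82      ]
clock 9.70 pos [ 533.4 -271.6  146. ] rot [ 3.139e+00  2.000e-03 -1.430e+00] F [ 1.7 -0.6  0.5] op 0.80 g 0.0
turn [0.003, 0.002, -0.001] shift [0.002, -0.002, -0.22] rows>= 1
turn [0.079, 0.18, -0.524] shift [-0.685, -0.011, -0.1] rows>= 3
turn [0.079, 0.18, -0.524] shift [-0.602, -0.29, -0.183] rows>= 3
turn [0.153, 0.192, -0.313] shift [-0.308, -0.739, 0.143] rows>= 4
turn [0.153, 0.192, -0.313] shift [-0.146, -0.774, 0.2] rows>= 4
turn [-0.0, 0.0, -0.0] shift [-0.0, -0.0, 0.15] rows>= 1
```

Call:
{"method": "step_arm", "body": {
  "moves": [
    [[0,0,0],[0,0,-0.22],0.6],
    [[0,0,0],[0,0,-0.22],0.6],
    [[0,0,0],[0,0,-0.22],0.2]
  ]
}}

```text
clock: 10.0
eef_pos: [534.9, -272.4, 191.4]
tcp_rot: [-3.14, -0.001, -1.43]
contact_force: [-0.5, 0.1, -0.1]
opening: 0.648
grasp_force: 0.0
```

Call:
{"method": "step_arm", "body": {
  "moves": [
    [[0.079,0.18,-0.524],[-0.685,-0.011,-0.1],-1],
    [[0.079,0.18,-0.524],[-0.685,-0.011,-0.1],-1],
    [[0.079,0.18,-0.524],[-0.685,-0.011,-0.1],-1],
    [[0.079,0.18,-0.524],[-0.685,-0.011,-0.1],-1],
    [[0.079,0.18,-0.524],[-0.685,-0.011,-0.1],-1]
  ]
}}

```text
clock: 10.5
eef_pos: [516.6, -135.0, 209.2]
tcp_rot: [-3.111, -0.149, -1.019]
contact_force: [0.4, -0.5, -0.7]
opening: 0.002
grasp_force: 0.0
```

Call:
{"method": "step_arm", "body": {
  "moves": [
    [[0.079,0.18,-0.524],[-0.602,-0.29,-0.183],-1],
    [[0.079,0.18,-0.524],[-0.602,-0.29,-0.183],-1],
    [[0.079,0.18,-0.524],[-0.602,-0.29,-0.183],-1],
    [[0.079,0.18,-0.524],[-0.602,-0.29,-0.183],-1],
    [[0.079,0.18,-0.524],[-0.602,-0.29,-0.183],-1]
  ]
}}

```text
clock: 11.0
eef_pos: [500.7, -0.1, 229.7]
tcp_rot: [3.141, -0.299, -0.601]
contact_force: [-0.2, -1.0, 0.2]
opening: -0.004
grasp_force: 0.0
```

```bash
python3 - <<'E'
from con import *
plan([(BIG+60*N,G),(BIG+15*N,G)])
S=imaging.grab_frame('scene');T=imaging.grab_frame('top')
from crop import crop
z=np.zeros((600,800,3),np.uint8)
for o,(x,y) in((crop(S,225,115,95,75,4),(0,0)),(crop(T,310,170,105,80,4),(380,0)),(crop(T,218,140,90,70,4),(380,320)),(crop(S,190,170,95,70,4),(0,320))):
    q=o[:600-y,:800-x]; z[y:y+q.shape[0],x:x+q.shape[1]]=q
cv2.imwrite('pics/p1.png',z)
E
```

```text
clock 11.00 pos [ 5.007e+02 -1.000e-01  2.297e+02] rot [ 3.141 -0.299 -0.601] F [-0.2 -1.   0.2] op -0.00 g 0.0
turn [0.154, 0.193, -0.314] shift [-0.318, -0.727, 0.106] rows>= 4
turn [0.154, 0.193, -0.314] shift [-0.152, -0.769, 0.161] rows>= 4
turn [0.0, 0.0, 0.0] shift [-0.0, -0.0, 0.225] rows>= 1
```

View pics/p1.png

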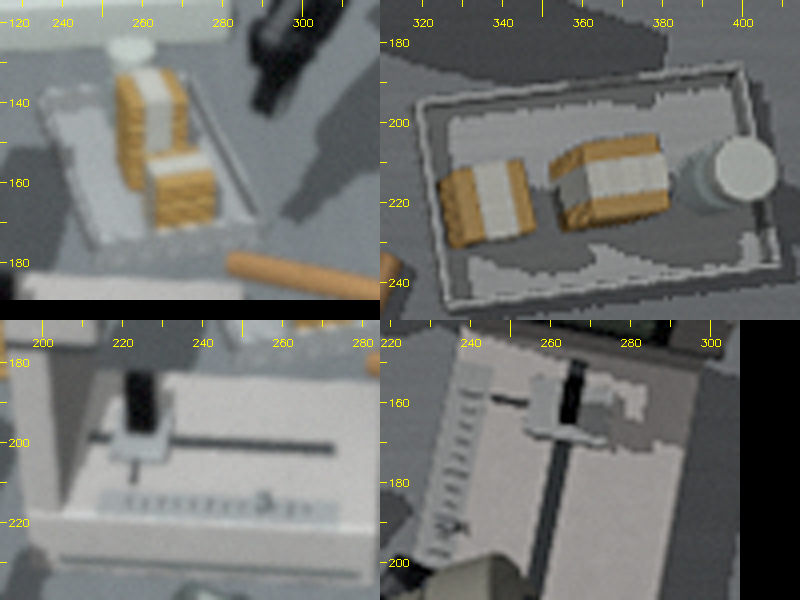

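The pack stands upright in the middle of the tray (top (361,213)) between the stack and the jar, clear of both. The slide and marker (scene (255,214)) haven't moved. Next is the large key.

Call:
{"method": "step_arm", "body": {
  "moves": [
    [[0.154,0.193,-0.314],[-0.318,-0.727,0.106],-1],
    [[0.154,0.193,-0.314],[-0.318,-0.727,0.106],-1],
    [[0.154,0.193,-0.314],[-0.318,-0.727,0.106],-1],
    [[0.154,0.193,-0.314],[-0.318,-0.727,0.106],-1],
    [[0.154,0.193,-0.314],[-0.318,-0.727,0.106],-1],
    [[0.154,0.193,-0.314],[-0.318,-0.727,0.106],-1]
  ]
}}

```text
clock: 11.7
eef_pos: [538.0, 148.9, 190.8]
tcp_rot: [-3.119, -0.454, -0.34]
contact_force: [-0.1, -0.2, 0.4]
opening: -0.001
grasp_force: 0.0
```

Call:
{"method": "step_arm", "body": {
  "moves": [
    [[0.154,0.193,-0.314],[-0.152,-0.769,0.161],-1],
    [[0.154,0.193,-0.314],[-0.152,-0.769,0.161],-1],
    [[0.154,0.193,-0.314],[-0.152,-0.769,0.161],-1],
    [[0.154,0.193,-0.314],[-0.152,-0.769,0.161],-1],
    [[0.154,0.193,-0.314],[-0.152,-0.769,0.161],-1],
    [[0.154,0.193,-0.314],[-0.152,-0.769,0.161],-1],
    [[0.154,0.193,-0.314],[-0.152,-0.769,0.161],-1]
  ]
}}

```text
clock: 12.4
eef_pos: [579.7, 297.5, 160.5]
tcp_rot: [3.14, -0.592, -0.049]
contact_force: [-0.0, 0.3, 0.8]
opening: 0.0
grasp_force: 0.0
```

```bash
python3 - <<'E'
from con import *
plan([(BIG+12*N,G),(BIG-2*N,G)])
E
```

```text
clock 12.40 pos [579.7 297.5 160.5] rot [ 3.14  -0.592 -0.049] F [-0.   0.3  0.8] op 0.00 g 0.0
turn [-0.001, 0.024, 0.005] shift [-0.04, -0.017, 0.264] rows>= 2
turn [0.0, 0.0, -0.0] shift [-0.0, 0.0, 0.07] rows>= 1
```

Call:
{"method": "step_arm", "body": {
  "moves": [
    [[0,0.02,0.005],[-0.035,-0.014,0.15],-1],
    [[0,0.02,0.005],[-0.035,-0.014,0.26],-1],
    [[0,0.02,0.005],[-0.035,-0.014,0.26],-1],
    [[0,0.02,0.005],[-0.035,-0.014,0.26],-1]
  ]
}}

```text
clock: 12.8
eef_pos: [610.4, 298.5, 125.7]
tcp_rot: [3.14, -0.576, -0.042]
contact_force: [-0.4, -0.0, -0.3]
opening: -0.0
grasp_force: 0.0
```

```bash
python3 - <<'E'
from con import *
plan([(BIG-2*N,G)])
E
```

```text
clock 12.80 pos [610.4 298.5 125.7] rot [ 3.14  -0.576 -0.042] F [-0.4 -0.  -0.3] op -0.00 g 0.0
turn [-0.006, 0.044, 0.013] shift [-0.068, -0.004, 0.105] rows>= 1
```

```bash
python3 - <<'E'
from con import *
s=telemetry.sense(); print(s['qpos'],s['qvel'])
plan([(BIG-2*N,G)])
E
```

```text
[ 0.62364275  0.41403636  1.97544838 -0.91214695  0.44116421  3.01642049] [ 1.33136430e-02 -1.50494287e-02  1.77636921e-03  4.68771832e-05
  8.01624960e-04  1.05526357e-03]
clock 12.80 pos [610.4 298.5 125.7] rot [ 3.14  -0.576 -0.042] F [-0.4 -0.  -0.3] op -0.00 g 0.0
turn [-0.006, 0.044, 0.013] shift [-0.068, -0.004, 0.105] rows>= 1
```

Call:
{"method": "step_arm", "body": {
  "moves": [
    [[0,0,0],[0,0,0],-1],
    [[0,0,0],[0,0,0],-1]
  ]
}}

```text
clock: 13.0
eef_pos: [610.4, 299.8, 126.5]
tcp_rot: [3.141, -0.577, -0.041]
contact_force: [-0.1, -0.5, -0.2]
opening: -0.002
grasp_force: 0.0
```

```bash
python3 - <<'E'
from con import *
s=telemetry.sense(); print(s['qpos'],s['qvel'])
plan([(BIG-2*N,G)])
E
```

```text
[ 0.62522189  0.41330553  1.97488495 -0.91238731  0.44079157  3.01648321] [ 0.00249046  0.0032646  -0.00440653 -0.0039375  -0.00103258  0.00100389]
clock 13.00 pos [610.4 299.8 126.5] rot [ 3.141 -0.577 -0.041] F [-0.1 -0.5 -0.2] op -0.00 g 0.0
turn [-0.009, 0.042, 0.014] shift [-0.07, 0.003, 0.109] rows>= 1
```

```bash
sed -i 's/^G=.*/G=Rd(cy,.61)@Ro.from_euler("z",-np.pi\/2).as_matrix()/' con.py; python3 - <<'E'
from con import *
plan([(BIG+40*N,G),(BIG+10*N,G)])
E
```

```text
clock 13.00 pos [610.4 299.8 126.5] rot [ 3.141 -0.577 -0.041] F [-0.1 -0.5 -0.2] op -0.00 g 0.0
turn [-0.013, 0.009, -0.662] shift [-0.026, 0.0, -0.034] rows>= 4
turn [-0.013, 0.009, -0.662] shift [-0.022, -0.012, -0.034] rows>= 4
turn [-0.013, 0.009, -0.662] shift [-0.013, -0.021, -0.034] rows>= 4
turn [-0.0, -0.0, 0.0] shift [0.0, -0.0, 0.15] rows>= 1
```

Call:
{"method": "step_arm", "body": {
  "moves": [
    [[-0.013,0.009,-0.662],[-0.026,0,-0.06],-1],
    [[-0.013,0.009,-0.662],[-0.026,0,-0.06],-1],
    [[-0.013,0.009,-0.662],[-0.026,0,-0.06],-1],
    [[-0.013,0.009,-0.662],[-0.026,0,-0.06],-1]
  ]
}}

```text
clock: 13.4
eef_pos: [599.4, 300.7, 133.6]
tcp_rot: [2.813, -0.495, 0.567]
contact_force: [-0.0, -0.4, 0.1]
opening: 0.001
grasp_force: 0.0
```

Call:
{"method": "step_arm", "body": {
  "moves": [
    [[-0.013,0.009,-0.662],[-0.022,-0.012,-0.034],-1],
    [[-0.013,0.009,-0.662],[-0.022,-0.012,-0.034],-1],
    [[-0.013,0.009,-0.662],[-0.022,-0.012,-0.034],-1],
    [[-0.013,0.009,-0.662],[-0.022,-0.012,-0.034],-1]
  ]
}}

```text
clock: 13.8
eef_pos: [591.5, 300.9, 136.4]
tcp_rot: [2.605, -0.278, 1.079]
contact_force: [0.4, 0.1, -1.1]
opening: -0.002
grasp_force: 0.0
```

Call:
{"method": "step_arm", "body": {
  "moves": [
    [[-0.013,0.009,-0.662],[-0.013,-0.021,-0.034],-1],
    [[-0.013,0.009,-0.662],[-0.013,-0.021,-0.034],-1],
    [[-0.013,0.009,-0.662],[-0.013,-0.021,-0.034],-1],
    [[-0.013,0.009,-0.662],[-0.013,-0.021,-0.034],-1]
  ]
}}

```text
clock: 14.2
eef_pos: [583.6, 301.2, 139.2]
tcp_rot: [2.532, 0.003, 1.523]
contact_force: [0.5, 0.3, -0.4]
opening: 0.001
grasp_force: 0.0
```

```bash
python3 - <<'E'
from con import *
plan([(BIG+8*N,G),(BIG-2*N,G)]); print(telemetry.sense()['qpos'])
E
```

```text
clock 14.20 pos [583.6 301.2 139.2] rot [2.532 0.003 1.523] F [ 0.5  0.3 -0.4] op 0.00 g 0.0
turn [-0.0, -0.001, 0.008] shift [-0.002, 0.0, 0.186] rows>= 1
turn [-0.0, 0.0, 0.0] shift [-0.0, -0.0, 0.05] rows>= 1
[ 0.67382825  0.3703908   2.02751495 -1.00821596  0.46616994  1.58026977]
```

Call:
{"method": "step_arm", "body": {
  "moves": [
    [[0,0,0],[0,0,0.1],-1],
    [[0,0,0],[0,0,0.186],-1],
    [[0,0,0],[0,0,0.206],-1],
    [[0,0,0],[0,0,0.22],-1],
    [[0,0,0],[0,0,0.236],-1],
    [[0,0,0],[0,0,0.236],-1],
    [[0,0,0],[0,0,0.236],-1]
  ]
}}

```text
clock: 14.9
eef_pos: [610.6, 299.5, 100.2]
tcp_rot: [2.532, 0.0, 1.517]
contact_force: [-3.2, 0.1, 2.0]
opening: 0.003
grasp_force: 1.8
```

Call:
{"method": "step_arm", "body": {
  "moves": [
    [[0,0,0],[0,0,0.01],-1],
    [[0,0,0],[0,0,0.018],-1],
    [[0,0,0],[0,0,0.018],-1],
    [[0,0,0],[0,0,0.018],-1]
  ]
}}

```text
clock: 15.3
eef_pos: [612.4, 299.4, 97.9]
tcp_rot: [2.532, -0.0, 1.517]
contact_force: [-18.4, -1.6, 18.8]
opening: -0.001
grasp_force: 12.6
```

Call:
{"method": "step_arm", "body": {
  "moves": [
    [[0,0,0],[0,0,-0.04],-1],
    [[0,0,0],[0,0,-0.1],-1],
    [[0,0,0],[0,0,-0.2],-1],
    [[0,0,0],[0,0,-0.2],-1]
  ]
}}

```text
clock: 15.7
eef_pos: [590.4, 301.5, 131.7]
tcp_rot: [2.53, -0.002, 1.518]
contact_force: [0.2, 0.5, 0.0]
opening: -0.001
grasp_force: 0.0
```

```bash
python3 - <<'E'
from con import *
d=np.array([612.4,299.4,97.9])-BIG; print('press offset',d, d@N)
plan([(SQ+35*N,G),(SQ+8*N,G)]); print(telemetry.sense()['qpos'])
E
```

```text
press offset [ 2.93385442  0.0397513  -4.377     ] -5.2665587491294845
clock 15.70 pos [590.4 301.5 131.7] rot [ 2.530e+00 -2.000e-03  1.518e+00] F [0.2 0.5 0. ] op -0.00 g 0.0
turn [0.001, -0.003, 0.0] shift [-0.405, -0.296, -0.001] rows>= 3
turn [0.0, 0.0, 0.0] shift [0.0, -0.0, 0.135] rows>= 1
[ 0.66567697  0.38971446  2.02121025 -1.03399868  0.45354225  1.60800288]
```

Call:
{"method": "step_arm", "body": {
  "moves": [
    [[0,0,0],[-0.2,-0.15,0],-1],
    [[0,0,0],[-0.405,-0.296,0],-1],
    [[0,0,0],[-0.405,-0.296,0],-1],
    [[0,0,0],[-0.405,-0.296,0],-1],
    [[0,0,0],[-0.405,-0.296,0.07],-1],
    [[0,0,0],[-0.405,-0.296,0.135],-1],
    [[0,0,0],[-0.405,-0.296,0.135],-1]
  ]
}}

```text
clock: 16.4
eef_pos: [558.2, 227.4, 87.4]
tcp_rot: [2.56, 0.008, 1.513]
contact_force: [0.5, -0.1, 0.3]
opening: 0.002
grasp_force: 0.0
```

```bash
python3 - <<'E'
from con import *
plan([(SQ-5*N,G)])
E
```

```text
clock 16.40 pos [558.2 227.4  87.4] rot [2.56  0.008 1.513] F [ 0.5 -0.1  0.3] op 0.00 g 0.0
turn [-0.036, 0.011, 0.001] shift [-0.026, -0.051, 0.101] rows>= 1
```

Call:
{"method": "step_arm", "body": {
  "moves": [
    [[0,0,0],[0,0,0],-1],
    [[0,0,0],[0,0,0],-1]
  ]
}}

```text
clock: 16.6
eef_pos: [556.2, 226.5, 87.8]
tcp_rot: [2.56, 0.008, 1.512]
contact_force: [0.4, 0.2, 0.1]
opening: -0.004
grasp_force: 0.0
```

```bash
python3 - <<'E'
from con import *
plan([(SQ+8*N,G),(SQ-5*N,G)]); s=telemetry.sense();print(s['qpos'],s['qvel'])
E
```

```text
clock 16.60 pos [556.2 226.5  87.8] rot [2.56  0.008 1.512] F [0.4 0.2 0.1] op -0.00 g 0.0
turn [-0.037, 0.012, 0.001] shift [-0.022, -0.046, 0.043] rows>= 1
turn [0.0, 0.0, -0.0] shift [0.0, -0.0, 0.065] rows>= 1
[ 0.57347846  0.39109483  2.1679046  -1.29519494  0.34971454  1.82420146] [ 0.00112659 -0.01208472  0.00440083  0.00067037 -0.00178059 -0.00077185]
```

```bash
echo 'G2=Rd(.22,.57)@Ro.from_euler("z",-np.pi/2).as_matrix()' >> con.py; python3 - <<'E'
from con import *
plan([(SQ+10*N,G2),(SQ-5*N,G2)]); print(N@G2)
E
```

```text
clock 16.60 pos [556.2 226.5  87.8] rot [2.56  0.008 1.512] F [0.4 0.2 0.1] op -0.00 g 0.0
turn [0.013, 0.201, -0.292] shift [-0.022, -0.046, 0.033] rows>= 2
turn [0.0, -0.0, -0.0] shift [-0.012, 0.002, 0.074] rows>= 1
[ 0.15504485 -0.02191531 -0.98803331]
```

Call:
{"method": "step_arm", "body": {
  "moves": [
    [[0.013,0.201,-0.292],[-0.022,-0.046,0.033],-1],
    [[0.013,0.201,-0.292],[-0.022,-0.046,0.033],-1],
    [[0.013,0.201,-0.292],[-0.022,-0.046,0.033],-1],
    [[0.013,0.201,-0.292],[-0.022,-0.046,0.033],-1]
  ]
}}

```text
clock: 17.0
eef_pos: [555.2, 222.6, 86.8]
tcp_rot: [2.589, -0.0, 1.786]
contact_force: [-0.1, 0.6, -0.1]
opening: -0.002
grasp_force: 0.0
```

```bash
python3 - <<'E'
from con import *
plan([(SQ-0*N,G2),(SQ-5*N,G2)]);  s=telemetry.sense();print(s['qpos'])
E
```

```text
clock 17.00 pos [555.2 222.6  86.8] rot [ 2.589 -0.     1.786] F [-0.1  0.6 -0.1] op -0.00 g 0.0
turn [-0.022, 0.003, -0.005] shift [-0.005, -0.037, 0.082] rows>= 1
turn [-0.0, 0.0, 0.0] shift [-0.004, 0.001, 0.025] rows>= 1
[ 0.44805331  0.363279    2.20316464 -1.29518745  0.1258437   1.49248243]
```

```bash
cat > kin.py <<'E'
from h import *
from scipy.optimize import least_squares
D=[([-1.127386,.353659,1.634128,0,1.155201,-.0024],(269.4,-563.7,231.0),(-3.141,0,.4458)),
([.62522,.413306,1.974885,-.912387,.440792,3.016483],(610.4,299.8,126.5),(3.141,-.577,-.041)),
([.673828,.370391,2.027515,-1.008216,.46617,1.58027],(583.6,301.2,139.2),(2.532,.003,1.523)),
([.665677,.389714,2.02121,-1.033999,.453542,1.608003],(590.4,301.5,131.7),(2.53,-.002,1.518)),
([.573478,.391095,2.167905,-1.295195,.349715,1.824201],(556.2,226.5,87.8),(2.56,.008,1.512)),
([.448053,.363279,2.203165,-1.295187,.125844,1.492482],(555.2,222.6,86.8),(2.589,0,1.786))]
LO=np.array([-2.63,-.92,.06,-1.3,0,-3.02]);HI=np.array([2.63,2.1,2.66,4.44,2.69,3.02])
def fkR(q): return Ro.from_euler('ZYZYZ',[q[0],q[1]+q[2],q[3],q[4],q[5]+np.pi/2]).as_matrix()
def fk(q,p):
    R=fkR(q); a=q[1]+q[2]
    r=p[0]+p[2]*np.sin(q[1])+p[3]*np.sin(a)+p[4]*np.cos(a); z=p[1]+p[2]*np.cos(q[1])+p[3]*np.cos(a)-p[4]*np.sin(a)
    return np.array([r*np.cos(q[0]),r*np.sin(q[0]),z])+p[5]*R[:,2],R
prior=np.array([0,350,500,450,0,250.])
def res(p): return np.concatenate([fk(q,p)[0]-np.array(P) for q,P,_ in D]+[(p-prior)/[50,100,200,200,30,60]])
sol=least_squares(res,prior); KP=sol.x
def err(q,P,G):
    x,R=fk(q,KP); return np.concatenate([(x-P)/10,Ro.from_matrix(R.T@G).as_rotvec()*10])
def ik(P,G,q0): 
    s=least_squares(lambda q:np.concatenate([err(q,P,G),.002*(q-q0)]),np.clip(q0,LO+.01,HI-.01),bounds=(LO,HI)); return s.x,np.linalg.norm(err(s.x,P,G))
if __name__=='__main__':
    for q,P,e in D: 
        x,R=fk(q,KP); print(np.round(x-P,1),np.round(Ro.from_matrix(R.T@Ro.from_euler('xyz',e).as_matrix()).as_rotvec(),3))
    print(KP.round(1))
E
python3 kin.py
```

```text
Traceback (most recent call last):
  File "kin.py", line 17, in <module>
    sol=least_squares(res,prior); KP=sol.x
  File "kin.py", line 16, in res
    def res(p): return np.concatenate([fk(q,p)[0]-np.array(P) for q,P,_ in D]+[(p-prior)/[50,100,200,200,30,60]])
                                       ~~^^^^^
  File "kin.py", line 12, in fk
    R=fkR(q); a=q[1]+q[2]
  File "kin.py", line 10, in fkR
    def fkR(q): return Ro.from_euler('ZYZYZ',[q[0],q[1]+q[2],q[3],q[4],q[5]+np.pi/2]).as_matrix()
                       ~~~~~~~~~~~~~^^^^^^^^^^^^^^^^^^^^^^^^^^^^^^^^^^^^^^^^^^^^^^^^^
  File "scipy/spatial/transform/_rotation.pyx", line 1413, in scipy.spatial.transform._rotation.Rotation.from_euler
ValueError: Expected axis specification to be a non-empty string of upto 3 characters, got ZYZYZ
```

```bash
sed -i "s/^def fkR.*/def fkR(q): return (Ro.from_euler('ZYZ',[q[0],q[1]+q[2],q[3]])*Ro.from_euler('YZ',[q[4],q[5]+np.pi\/2])).as_matrix()/" kin.py; python3 kin.py
```

```text
[-1.3 -0.7  0.1] [-0.001 -0.     0.   ]
[-0.2 -0.1  0. ] [-0.  0.  0.]
[-0.2  0.1 -0. ] [ 0.  0. -0.]
[-0.2 -0.  -0.1] [-0.  0.  0.]
[ 0.3  0.2 -0. ] [-0. -0.  0.]
[ 0.5 -0.8 -0.1] [ 0. -0. -0.]
[  2.6 289.6 564.9 491.8  55.8 338.3]
```

```bash
cat > br.py <<'E'
from kin import *; import con
rng=np.random.default_rng(0)
t=np.array([617,-17,0]);yt=-.19;Rt=Ro.from_euler('z',yt).as_matrix()
def tp(x,y,z): return t+Rt@[x,y,z]
def sols(P,G,n=60):
    out=[]
    for _ in range(n):
        q0=np.array([np.arctan2(P[1],P[0])+rng.normal()*.2,.4,2,rng.uniform(-1.2,4.4),rng.uniform(.1,1.2),rng.uniform(-3,3)])
        q,e=ik(P,G,q0)
        if e<.05 and not any(np.abs(q-o).max()<.15 for o in out): out.append(q)
    return out
if __name__=='__main__':
    for nm,P in(('SQ',con.SQ),('BAR',con.BAR)):
        for a in(0,-90,180,90):
            G=Rd(con.cy,.61)@Ro.from_euler('z',a,degrees=True).as_matrix()
            for q in sols(P,G,25): print(nm,a,q.round(2))
    for tilt in(.5,.7,.87,1.0):
        for a in(0,180):
            for x in(45,-40):
                G=Rd(yt,tilt)@Ro.from_euler('z',a,degrees=True).as_matrix()
                for q in sols(tp(x,0,88)+19*G[:,2],G,25): print('grip',x,tilt,a,q.round(2))
E
python3 br.py
```

```text
grip 45 0.5 0 [ 0.01  0.47  2.02 -0.54  0.18  2.28]
grip -40 0.5 0 [ 0.05  0.38  2.2  -0.99  0.13  2.76]
grip 45 0.5 180 [ 0.01  0.47  2.02 -0.54  0.18 -0.87]
grip -40 0.5 180 [ 0.05  0.38  2.2  -0.99  0.13 -0.38]
grip 45 0.7 0 [ 0.03  0.49  2.14  3.82  0.23 -2.07]
grip -40 0.7 0 [ 0.08  0.42  2.31  3.71  0.32 -1.91]
grip 45 0.7 180 [0.03 0.49 2.14 3.82 0.23 1.08]
grip -40 0.7 180 [0.08 0.42 2.31 3.71 0.32 1.23]
grip 45 0.87 0 [ 0.05  0.55  2.23  3.52  0.52 -1.75]
grip -40 0.87 0 [ 0.11  0.5   2.39  3.53  0.64 -1.69]
grip 45 0.87 180 [0.05 0.55 2.23 3.52 0.52 1.4 ]
grip -40 0.87 180 [0.11 0.5  2.39 3.53 0.64 1.45]
grip 45 1.0 0 [ 0.06  0.62  2.27  3.45  0.76 -1.66]
grip -40 1.0 0 [ 0.13  0.6   2.44  3.49  0.9  -1.61]
grip 45 1.0 180 [0.06 0.62 2.27 3.45 0.76 1.48]
grip -40 1.0 180 [0.13 0.6  2.44 3.49 0.9  1.53]
```

```bash
python3 - <<'E'
from br import *
for nm,P in(('SQ',con.SQ),('BAR',con.BAR)):
  rows=[]
  for tilt in np.arange(.2,1.1,.1):
    for yaw in (-.05,.1,.25,.4):
      G=Rd(yaw,tilt)@Ro.from_euler('z',180,degrees=True).as_matrix()
      ang=np.degrees(np.arccos(-con.N@G[:,2]))
      for q in sols(P-5*con.N,G,8):
        m=min(q[3]+1.3,4.44-q[3]); 
        if m>.25 and q[4]>.15: rows.append((ang,tilt,yaw,q))
  rows.sort(key=lambda r:r[0]); seen=set()
  for r in rows:
    if (b:=r[3][3]>1.5) in seen and len(seen)<9 and sum(1 for _ in [0])and list(seen).count(b): 
        pass
    print(nm,round(r[0],1),round(r[1],2),r[2],r[3].round(2)) if r[0]<26 else 0
E
```

```text
SQ 7.3 0.7 0.1 [0.53 0.46 2.27 4.   0.36 1.08]
SQ 10.8 0.8 -0.05 [0.63 0.51 2.28 4.15 0.57 1.16]
SQ 11.7 0.7 0.25 [0.45 0.45 2.29 3.56 0.32 1.32]
SQ 11.9 0.4 -0.05 [ 0.49  0.43  2.07 -0.61  0.35 -0.48]
SQ 12.2 0.8 0.1 [0.55 0.5  2.32 3.82 0.53 1.29]
SQ 12.6 0.4 0.1 [ 0.45  0.42  2.09 -0.49  0.29 -0.77]
SQ 14.5 0.4 0.25 [ 0.41  0.41  2.1  -0.27  0.24 -1.16]
SQ 15.5 0.8 0.25 [0.46 0.49 2.35 3.46 0.51 1.44]
SQ 16.5 0.7 0.4 [0.36 0.45 2.3  3.06 0.3  1.62]
SQ 16.6 0.9 -0.05 [0.67 0.57 2.32 4.04 0.72 1.32]
SQ 17.1 0.4 0.4 [ 0.37  0.41  2.1   0.05  0.23 -1.65]
SQ 17.6 0.9 0.1 [0.58 0.56 2.36 3.73 0.71 1.42]
SQ 17.7 0.3 -0.05 [ 0.46  0.44  2.01 -0.33  0.45 -0.78]
SQ 18.1 0.3 0.1 [ 0.43  0.43  2.02 -0.24  0.41 -1.03]
SQ 19.1 0.3 0.25 [ 0.4   0.43  2.03 -0.12  0.39 -1.32]
SQ 19.8 0.8 0.4 [0.36 0.49 2.35 3.08 0.5  1.59]
SQ 20.3 0.9 0.25 [0.48 0.56 2.39 3.41 0.71 1.51]
SQ 20.7 0.3 0.4 [ 0.37  0.42  2.03  0.02  0.38 -1.62]
SQ 22.3 1.0 -0.05 [0.71 0.64 2.34 3.98 0.89 1.43]
SQ 23.1 1.0 0.1 [0.61 0.64 2.39 3.69 0.91 1.5 ]
SQ 23.4 0.2 -0.05 [ 0.43  0.46  1.94 -0.17  0.57 -0.96]
SQ 23.6 0.2 0.1 [ 0.41
[... 873 characters left out ...]
5]
BAR 18.1 0.3 0.1 [ 0.56  0.48  1.93 -0.29  0.48 -0.87]
BAR 19.1 0.3 0.25 [ 0.53  0.47  1.94 -0.19  0.44 -1.12]
BAR 19.8 0.8 0.4 [0.55 0.52 2.27 3.38 0.45 1.46]
BAR 20.3 0.9 0.25 [0.65 0.57 2.29 3.67 0.66 1.4 ]
BAR 20.7 0.3 0.4 [ 0.51  0.47  1.95 -0.08  0.43 -1.4 ]
BAR 23.1 1.0 0.1 [0.77 0.65 2.28 3.92 0.84 1.39]
BAR 23.4 0.2 -0.05 [ 0.55  0.51  1.85 -0.19  0.63 -0.82]
BAR 23.6 0.2 0.1 [ 0.53  0.5   1.86 -0.15  0.6  -1.02]
BAR 24.1 0.9 0.4 [0.55 0.57 2.32 3.34 0.65 1.51]
BAR 24.2 0.2 0.25 [ 0.52  0.49  1.87 -0.1   0.58 -1.23]
BAR 25.0 0.2 0.4 [ 0.5   0.49  1.88 -0.04  0.57 -1.44]
BAR 25.4 1.0 0.25 [0.68 0.64 2.33 3.62 0.85 1.48]<stdin>:7: RuntimeWarning: invalid value encountered in arccos
```

```bash
echo 'G2=Rd(.1,.4)@Ro.from_euler("z",-np.pi/2).as_matrix()' >> con.py; python3 - <<'E'
from con import *
plan([(SQ+15*N,G2),(SQ-5*N,G2)])
E
```

```text
clock 17.00 pos [555.2 222.6  86.8] rot [ 2.589 -0.     1.786] F [-0.1  0.6 -0.1] op -0.00 g 0.0
turn [0.194, -0.068, 0.13] shift [0.006, -0.04, 0.007] rows>= 2
turn [-0.0, 0.0, -0.0] shift [-0.009, 0.02, 0.098] rows>= 1
```

Call:
{"method": "step_arm", "body": {
  "moves": [
    [[0.194,-0.068,0.13],[0.006,-0.02,-0.03],-1],
    [[0.194,-0.068,0.13],[0.006,-0.04,0.007],-1],
    [[0.194,-0.068,0.13],[0.006,-0.04,0.007],-1],
    [[0.194,-0.068,0.13],[0.006,-0.04,0.007],-1],
    [[0.194,-0.068,0.13],[0.006,-0.04,0.007],-1]
  ]
}}

```text
clock: 17.5
eef_pos: [548.8, 224.9, 81.4]
tcp_rot: [2.743, -0.001, 1.673]
contact_force: [0.3, 0.5, 0.0]
opening: 0.001
grasp_force: 0.0
```

```bash
python3 - <<'E'
from con import *
plan([(SQ+3*N,G2),(SQ-5*N,G2)]);  s=telemetry.sense();print(s['qpos'])
E
```

```text
clock 17.50 pos [548.8 224.9  81.4] rot [ 2.743e+00 -1.000e-03  1.673e+00] F [0.3 0.5 0. ] op 0.00 g 0.0
turn [-0.001, -0.003, 0.002] shift [-0.017, 0.012, 0.059] rows>= 1
turn [0.0, -0.0, 0.0] shift [-0.004, 0.008, 0.039] rows>= 1
[ 0.4655083   0.37529318  2.10247923 -0.45256974  0.31824579  0.7699216 ]
```

Call:
{"method": "step_arm", "body": {
  "moves": [
    [[0,0,0],[-0.017,0.012,0.059],-1],
    [[0,0,0],[-0.018,0.014,0.07],-1],
    [[0,0,0],[-0.019,0.016,0.08],-1],
    [[0,0,0],[-0.019,0.016,0.08],-1],
    [[0,0,0],[-0.019,0.016,0.08],-1]
  ]
}}

```text
clock: 18.0
eef_pos: [558.1, 220.2, 67.6]
tcp_rot: [2.742, 0.001, 1.676]
contact_force: [-2.1, 2.4, 3.2]
opening: -0.002
grasp_force: 1.9
```

Call:
{"method": "step_arm", "body": {
  "moves": [
    [[0,0,0],[-0.001,0.002,0.008],-1],
    [[0,0,0],[-0.002,0.003,0.015],-1],
    [[0,0,0],[-0.002,0.003,0.015],-1],
    [[0,0,0],[-0.002,0.003,0.015],-1]
  ]
}}

```text
clock: 18.4
eef_pos: [559.8, 220.2, 65.5]
tcp_rot: [2.741, 0.0, 1.676]
contact_force: [-7.4, 2.4, 11.6]
opening: -0.002
grasp_force: 6.6
```

Call:
{"method": "step_arm", "body": {
  "moves": [
    [[0,0,0],[0,0.001,0.005],-1],
    [[0,0,0],[0,0.001,0.005],-1],
    [[0,0,0],[0,0,-0.04],-1],
    [[0,0,0],[0,0,-0.12],-1],
    [[0,0,0],[0,-0.1,-0.25],-1],
    [[0,0,0],[0,-0.2,-0.4],-1],
    [[0,0,0],[0,-0.2,-0.4],-1]
  ]
}}

```text
clock: 19.1
eef_pos: [489.8, 212.0, 124.2]
tcp_rot: [2.742, 0.001, 1.676]
contact_force: [0.1, -0.7, -0.1]
opening: -0.004
grasp_force: 0.0
```

```bash
cat > path.py <<'E'
from br import *
def path(q1,n,qvia=None):
    "joint path from the current joints; prints turn, shift of each row relative to call start, 8 rows a call"
    pass
if __name__=='__main__':
    s=telemetry.sense(); q=s['qpos']; print(s['clock'],s['eef_pos'],q.round(2))
    print(fk(q,KP)[0])
    a=0
    for aa in (0,180):
      G=Rd(yt,.87)@Ro.from_euler('z',aa,degrees=True).as_matrix()
      for x,z in((-40,140),(-20,140),(25,88+16)):
        for b in sols(tp(x,0,z)+19*G[:,2],G,20): print(aa,x,z,b.round(2))
E
python3 path.py
```

```text
19.1 [489.76819205 211.99408226 124.23430167] [ 0.5   0.22  2.2  -0.42  0.39  0.76]
[490.77987199 211.60221756 124.48463748]
0 -40 140 [ 0.11  0.35  2.38  3.63  0.49 -1.82]
0 -20 140 [ 0.09  0.37  2.35  3.63  0.47 -1.83]
0 25 104 [ 0.06  0.49  2.26  3.54  0.51 -1.76]
180 -40 140 [0.11 0.35 2.38 3.63 0.49 1.32]
180 -20 140 [0.09 0.37 2.35 3.63 0.47 1.31]
180 25 104 [0.06 0.49 2.26 3.54 0.51 1.38]
```

```bash
cat > path.py <<'E'
from br import *
def jp(way,nk,per=4,q0=None):
    "way: joint waypoints; nk keypoints per leg; prints rows grouped per call"
    q0=telemetry.sense()['qpos'] if q0 is None else q0
    ks=[]; a=np.array(q0)
    for w,n in zip(way,nk):
        ks+=[a+(np.array(w)-a)*i/n for i in range(1,n+1)]; a=np.array(w)
    p,R=fk(q0,KP)
    pp,RR=p,R
    for i,k in enumerate(ks):
        if i%per==0: p,R=pp,RR; print('--call')
        x,Rk=fk(k,KP); d=np.linalg.norm(x-pp); an=np.degrees(np.linalg.norm(Ro.from_matrix(RR.T@Rk).as_rotvec()))
        print('[',np.round(Ro.from_matrix(R.T@Rk).as_rotvec()/np.radians(45),3).tolist(),',',np.round(R.T@(x-p)/200,3).tolist(),', -1] rows %.1f'%max(d/50,an/8.59),x.round(0),'q4 %.2f'%k[3])
        pp,RR=x,Rk
if __name__=='__main__':
    G=Rd(yt,.87); E,e=ik(tp(-40,0,150)+19*G[:,2],G,np.array([.11,.3,2.35,3.63,.49,-1.82])); print(E.round(3),e)
    jp([[.4,.0,2.25,.6,.45,.0],[.25,.0,2.25,2.0,.45,-.9],E],[2,4,4])
E
python3 path.py
```

```text
[ 0.108  0.324  2.381  3.665  0.466 -1.851] 9.42618396235588e-08
--call
[ [0.065, 0.209, 0.182] , [0.133, -0.088, -0.224] , -1] rows 1.5 [455. 235. 159.] q4 0.09
[ [0.034, 0.49, 0.34] , [0.345, -0.031, -0.512] , -1] rows 1.7 [438. 275. 216.] q4 0.60
[ [-0.006, 0.659, 0.505] , [0.462, 0.118, -0.601] , -1] rows 1.3 [456. 301. 244.] q4 0.95
[ [-0.093, 0.81, 0.679] , [0.51, 0.339, -0.703] , -1] rows 1.3 [488. 314. 280.] q4 1.30
--call
[ [-0.139, 0.152, 0.144] , [0.149, 0.238, -0.05] , -1] rows 1.3 [529. 309. 320.] q4 1.65
[ [-0.316, 0.275, 0.286] , [0.227, 0.533, -0.148] , -1] rows 1.4 [573. 284. 359.] q4 2.00
[ [-0.477, 0.274, 0.55] , [-0.048, 0.757, -0.102] , -1] rows 1.6 [610. 234. 325.] q4 2.42
[ [-0.673, 0.202, 0.812] , [-0.465, 0.945, -0.102] , -1] rows 1.8 [634. 161. 274.] q4 2.83
--call
[ [-0.27, -0.122, 0.201] , [-0.364, 0.396, 0.005] , -1] rows 2.2 [630.  75. 210.] q4 3.25
[ [-0.552, -0.3, 0.385] , [-0.837, 0.738, -0.122] , -1] rows 2.4 [592. -12. 138.] q4 3.66
```

```bash
python3 - <<'E'
from path import *
G=Rd(yt,.87); E,e=ik(tp(-40,0,150)+19*G[:,2],G,np.array([.11,.3,2.35,3.63,.49,-1.82]))
jp([[.4,.0,2.25,.6,.45,.0],[.25,-.1,2.3,2.0,.45,-.9],[.15,.05,2.38,3.2,.46,-1.6],E],[2,4,4,2])
E
```

```text
--call
[ [0.065, 0.209, 0.182] , [0.133, -0.088, -0.224] , -1] rows 1.5 [455. 235. 159.] q4 0.09
[ [0.034, 0.49, 0.34] , [0.345, -0.031, -0.512] , -1] rows 1.7 [438. 275. 216.] q4 0.60
[ [-0.02, 0.666, 0.503] , [0.454, 0.102, -0.643] , -1] rows 1.3 [450. 299. 251.] q4 0.95
[ [-0.122, 0.825, 0.672] , [0.494, 0.302, -0.792] , -1] rows 1.3 [474. 309. 294.] q4 1.30
--call
[ [-0.149, 0.162, 0.136] , [0.163, 0.218, -0.094] , -1] rows 1.4 [507. 303. 341.] q4 1.65
[ [-0.333, 0.297, 0.27] , [0.258, 0.486, -0.239] , -1] rows 1.4 [542. 276. 387.] q4 2.00
[ [-0.458, 0.328, 0.442] , [0.139, 0.669, -0.253] , -1] rows 1.1 [570. 244. 382.] q4 2.30
[ [-0.603, 0.325, 0.615] , [-0.052, 0.85, -0.286] , -1] rows 1.2 [595. 199. 368.] q4 2.60
--call
[ [-0.184, -0.032, 0.143] , [-0.148, 0.268, -0.002] , -1] rows 1.2 [611. 144. 345.] q4 2.90
[ [-0.378, -0.094, 0.28] , [-0.359, 0.531, -0.052] , -1] rows 1.4 [616.  84. 313.] q4 3.20
[ [-0.528, -0.277, 0.404] , [-0.825, 0.704, -0.009] , -1] rows 2.0 [614.  36. 226.] q4 3.43
[ [-0.683, -0.48, 0.516] , [-1.323, 0.828, -0.056] , -1] rows 2.1 [592. -12. 138.] q4 3.66
```

Call:
{"method": "step_arm", "body": {
  "moves": [
    [[0.065,0.209,0.182],[0.133,-0.088,-0.224],-1],
    [[0.065,0.209,0.182],[0.133,-0.088,-0.224],-1],
    [[0.034,0.49,0.34],[0.345,-0.031,-0.512],-1],
    [[0.034,0.49,0.34],[0.345,-0.031,-0.512],-1],
    [[-0.02,0.666,0.503],[0.454,0.102,-0.643],-1],
    [[-0.02,0.666,0.503],[0.454,0.102,-0.643],-1],
    [[-0.122,0.825,0.672],[0.494,0.302,-0.792],-1],
    [[-0.122,0.825,0.672],[0.494,0.302,-0.792],-1]
  ]
}}

```text
clock: 19.9
eef_pos: [480.1, 310.8, 297.1]
tcp_rot: [2.738, -0.812, 1.428]
contact_force: [-0.5, 0.5, -0.5]
opening: 0.0
grasp_force: 0.0
```

```bash
python3 - <<'E'
from path import *
s=telemetry.sense(); print(s['clock'],s['qpos'].round(2))
jp([[.25,-.1,2.3,2.0,.45,-.9],[.15,.05,2.38,3.2,.46,-1.6]],[2,4])
E
```

```text
19.9 [ 0.31 -0.04  2.27  1.33  0.45 -0.48]
--call
[ [-0.146, 0.156, 0.134] , [0.161, 0.204, -0.094] , -1] rows 1.3 [510. 301. 342.] q4 1.66
[ [-0.323, 0.286, 0.267] , [0.256, 0.453, -0.235] , -1] rows 1.3 [542. 276. 387.] q4 2.00
[ [-0.449, 0.316, 0.439] , [0.138, 0.636, -0.248] , -1] rows 1.1 [570. 244. 382.] q4 2.30
[ [-0.594, 0.313, 0.611] , [-0.052, 0.817, -0.28] , -1] rows 1.2 [595. 199. 368.] q4 2.60
--call
[ [-0.184, -0.032, 0.143] , [-0.148, 0.268, -0.002] , -1] rows 1.2 [611. 144. 345.] q4 2.90
[ [-0.378, -0.094, 0.28] , [-0.359, 0.531, -0.052] , -1] rows 1.4 [616.  84. 313.] q4 3.20
```

Branch follows the model well.

Call:
{"method": "step_arm", "body": {
  "moves": [
    [[-0.146,0.156,0.134],[0.161,0.204,-0.094],-1],
    [[-0.146,0.156,0.134],[0.161,0.204,-0.094],-1],
    [[-0.323,0.286,0.267],[0.256,0.453,-0.235],-1],
    [[-0.323,0.286,0.267],[0.256,0.453,-0.235],-1],
    [[-0.449,0.316,0.439],[0.138,0.636,-0.248],-1],
    [[-0.449,0.316,0.439],[0.138,0.636,-0.248],-1],
    [[-0.594,0.313,0.611],[-0.052,0.817,-0.28],-1],
    [[-0.594,0.313,0.611],[-0.052,0.817,-0.28],-1]
  ]
}}

```text
clock: 20.7
eef_pos: [591.9, 200.5, 361.9]
tcp_rot: [2.892, -1.209, 0.706]
contact_force: [-0.1, -0.1, 0.8]
opening: -0.0
grasp_force: 0.0
```

Call:
{"method": "step_arm", "body": {
  "moves": [
    [[-0.184,-0.032,0.143],[-0.148,0.268,0],-0.4],
    [[-0.184,-0.032,0.143],[-0.148,0.268,0],-0.2],
    [[-0.378,-0.094,0.28],[-0.359,0.531,-0.052],0],
    [[-0.378,-0.094,0.28],[-0.359,0.531,-0.052],0],
    [[-0.378,-0.094,0.28],[-0.359,0.531,-0.052],0]
  ]
}}

```text
clock: 21.2
eef_pos: [611.7, 87.2, 308.1]
tcp_rot: [-3.126, -1.159, 0.105]
contact_force: [0.0, -0.3, 0.7]
opening: 0.496
grasp_force: 0.0
```

```bash
python3 - <<'E'
from path import *
s=telemetry.sense(); print(s['qpos'].round(2))
G=Rd(yt,.87)
plan([(tp(-40,0,150)+19*G[:,2],G)])
S=imaging.grab_frame('scene');T=imaging.grab_frame('top')
for n in('scene','top'):
    for t in('pointer','mark','grip'): print(n,t,[(np.round(m['xy'],1).tolist(),round(m['conf'],2)) for m in imaging.mark_of(n,t)[:2]])
print('expect grip px',proj('scene',tp(45,0,88)),proj('top',tp(45,0,88)))
E
```

```text
[ 0.16  0.05  2.39  3.21  0.46 -1.61]
clock 21.20 pos [611.7  87.2 308.1] rot [-3.126 -1.159  0.105] F [ 0.  -0.3  0.7] op 0.50 g 0.0
turn [-0.34, -0.364, 0.202] shift [-0.841, 0.487, 0.195] rows>= 4
scene pointer [([224.1, 209.0], 0.49)]
scene mark [([255.7, 211.9], 0.39)]
scene grip [([223.5, 186.5], 0.6)]
top pointer [([245.1, 160.2], 0.66), ([176.5, 291.6], 0.41)]
top mark [([260.8, 113.9], 0.26)]
top grip [([265.8, 159.9], 0.52)]
expect grip px [[223.99635989 188.32220015]] [[266.03449096 157.44393995]]
```

Call:
{"method": "step_arm", "body": {
  "moves": [
    [[-0.34,-0.364,0.202],[-0.841,0.487,0.195],0],
    [[-0.34,-0.364,0.202],[-0.841,0.487,0.195],0],
    [[-0.34,-0.364,0.202],[-0.841,0.487,0.195],0],
    [[-0.34,-0.364,0.202],[-0.841,0.487,0.195],0],
    [[-0.34,-0.364,0.202],[-0.841,0.487,0.195],0],
    [[-0.34,-0.364,0.202],[-0.841,0.487,0.195],0],
    [[-0.34,-0.364,0.202],[-0.841,0.487,0.195],0]
  ]
}}

```text
clock: 22.3
eef_pos: [593.0, -11.4, 139.5]
tcp_rot: [3.141, -0.873, -0.188]
contact_force: [0.3, 0.2, 0.6]
opening: 0.5
grasp_force: 0.0
```

```bash
python3 - <<'E'
from path import *
s=telemetry.sense(); print(s['qpos'].round(2))
G=Rd(yt,.87)
plan([(tp(0,-1,110)+19*G[:,2],G),(tp(44,-1,88)+19*G[:,2],G)])
E
```

```text
[ 0.11  0.32  2.38  3.66  0.47 -1.85]
clock 22.30 pos [593.  -11.4 139.5] rot [ 3.141 -0.873 -0.188] F [0.3 0.2 0.6] op 0.50 g 0.0
turn [-0.001, -0.004, 0.002] shift [-0.034, 0.01, 0.284] rows>= 2
turn [0.0, 0.0, -0.0] shift [0.058, 0.0, 0.239] rows>= 1
```

Call:
{"method": "step_arm", "body": {
  "moves": [
    [[0,0,0],[-0.034,0.01,0.15],0],
    [[0,0,0],[-0.034,0.01,0.284],0],
    [[0,0,0],[-0.01,0.01,0.36],0],
    [[0,0,0],[0.008,0.01,0.44],0],
    [[0,0,0],[0.024,0.01,0.5],0],
    [[0,0,0],[0.024,0.01,0.523],0],
    [[0,0,0],[0.024,0.01,0.523],0]
  ]
}}

```text
clock: 23.0
eef_pos: [674.9, -28.4, 76.6]
tcp_rot: [-3.14, -0.874, -0.189]
contact_force: [-0.2, 0.3, -0.9]
opening: 0.498
grasp_force: 0.0
```

```bash
python3 - <<'E'
from path import *
G=Rd(yt,.87)
plan([(tp(44.5,-1,88)+19*G[:,2],G)])
from crop import crop
S=imaging.grab_frame('scene')
cv2.imwrite('pics/g2.png',crop(S,190,120,100,110,5))
E
```

```text
clock 23.00 pos [674.9 -28.4  76.6] rot [-3.14  -0.874 -0.189] F [-0.2  0.3 -0.9] op 0.50 g 0.0
turn [-0.003, -0.005, 0.001] shift [-0.003, 0.004, 0.003] rows>= 1
```

View pics/g2.png

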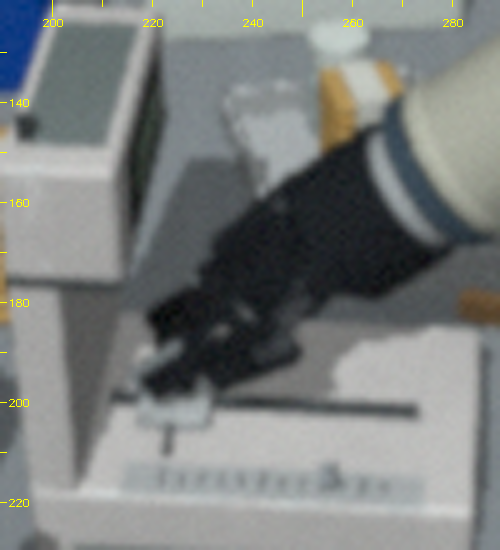

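The fingers straddle the paddle at scene (224,193). The carriage is still home, with the pointer at (223,209). Closing.

Call:
{"method": "step_arm", "body": {
  "moves": [
    [[0,0,0],[0,0,0],-0.2],
    [[0,0,0],[0,0,0],-0.5],
    [[0,0,0],[0,0,0],-0.8],
    [[0,0,0],[0,0,0],-1],
    [[0,0,0],[0,0,0],-1],
    [[0,0,0],[0,0,0],-1]
  ],
  "squeeze": 60
}}

```text
clock: 23.65
eef_pos: [674.2, -28.6, 76.7]
tcp_rot: [-3.14, -0.874, -0.189]
contact_force: [-5.4, -0.3, 6.3]
opening: 0.132
grasp_force: 58.6
```

```bash
python3 - <<'E'
from path import *
plan([])
s=telemetry.sense(); R=Ro.from_euler('xyz',s['tcp_rot']).as_matrix()
print('per mm of draw, shift units', R.T@(-Rt[:,0])/200, 'x82', R.T@(-Rt[:,0])*82/200)
E
```

```text
clock 23.65 pos [674.2 -28.6  76.7] rot [-3.14  -0.874 -0.189] F [-5.4 -0.3  6.3] op 0.13 g 58.6
per mm of draw, shift units [-3.20803611e-03 -1.21002665e-05 -3.83514770e-03] x82 [-0.26305896 -0.00099222 -0.31448211]
```

Call:
{"method": "step_arm", "body": {
  "moves": [
    [[0,0,0],[-0.016,0,-0.019],-1],
    [[0,0,0],[-0.048,0,-0.058],-1],
    [[0,0,0],[-0.08,0,-0.096],-1],
    [[0,0,0],[-0.112,0,-0.134],-1],
    [[0,0,0],[-0.144,0,-0.173],-1],
    [[0,0,0],[-0.176,0,-0.211],-1],
    [[0,0,0],[-0.208,0,-0.249],-1],
    [[0,0,0],[-0.232,0,-0.278],-1]
  ]
}}

```text
clock: 24.45
eef_pos: [603.8, -15.6, 76.8]
tcp_rot: [-3.139, -0.875, -0.191]
contact_force: [7.9, -9.0, -8.3]
opening: 0.132
grasp_force: 58.2
```

Call:
{"method": "step_arm", "body": {
  "moves": [
    [[0,0,0],[-0.018,0,-0.021],-1],
    [[0,0,0],[-0.018,0,-0.021],-1],
    [[0,0,0],[-0.018,0,-0.021],-1]
  ]
}}

```text
clock: 24.75
eef_pos: [598.8, -14.7, 76.8]
tcp_rot: [-3.139, -0.875, -0.191]
contact_force: [8.1, -9.3, -7.7]
opening: 0.131
grasp_force: 58.4
```

```bash
python3 - <<'E'
from path import *
plan([])
s=telemetry.sense(); print('draw from tcp',(s['eef_pos']-[674.2,-28.6,76.7])@(-Rt[:,0]))
from crop import crop
S=imaging.grab_frame('scene');T=imaging.grab_frame('top')
for n in('scene','top'):
    for t in('pointer','mark'): print(n,t,[(np.round(m['xy'],1).tolist(),round(m['conf'],2)) for m in imaging.mark_of(n,t)[:2]])
cv2.imwrite('pics/m1.png',np.hstack([crop(S,225,185,50,45,8),crop(T,215,170,50,45,8)]))
E
```

```text
clock 24.75 pos [598.8 -14.7  76.8] rot [-3.139 -0.875 -0.191] F [ 8.1 -9.3 -7.7] op 0.13 g 58.4
draw from tcp 76.66346192453314
scene pointer [([253.2, 211.9], 0.45)]
scene mark [([256.0, 211.8], 0.56)]
top pointer [([240.6, 188.9], 0.51)]
top mark [([124.0, 199.3], 0.52), ([236.7, 189.8], 0.45)]
```

View pics/m1.png

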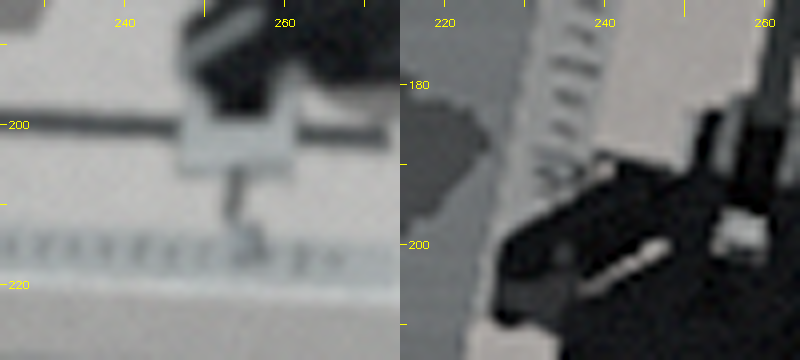

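```bash
cat > rect.py <<'E'
from path import *
def rect(im,z,xs=(-70,-10),ys=(25,75),k=8):
    X,Y=np.meshgrid(np.arange(xs[0],xs[1],1/k),np.arange(ys[0],ys[1],1/k))
    P=t+np.stack([X.ravel(),Y.ravel(),0*X.ravel()+z],1)@Rt.T
    u=proj('scene',P).astype(np.float32).reshape(*X.shape,2)
    return cv2.remap(im,u[...,0],u[...,1],cv2.INTER_CUBIC)
if __name__=='__main__':
    S=imaging.grab_frame('scene'); o=rect(S,56)
    g=o.mean(2)
    for i in range(-70,-10,5): cv2.line(o,((i+70)*8,0),((i+70)*8,8 if i%10 else 20),(255,0,0),1)
    cv2.imwrite('pics/r1.png',o[:,:,::-1])
    for y in range(34,72,2):
        row=g[(y-25)*8:(y-23)*8].mean(0); w=np.clip(np.percentile(row[120:360],70)-row-8,0,None); xs=np.arange(-70,-10,1/8); m=(xs>-55)&(xs<-27)
        print(y,round((w*xs)[m].sum()/max(w[m].sum(),1e-6),1),round(xs[m][row[m].argmin()],1),round(w[m].max()))
E
python3 rect.py
```

```text
34 -33.5 -33.5 57
36 -33.3 -33.4 57
38 -33.2 -33.1 58
40 -33.2 -33.1 58
42 -33.4 -33.2 56
44 -34.1 -33.6 53
46 -35.7 -34.1 48
48 -37.1 -34.9 40
50 -38.2 -40.6 36
52 -39.3 -40.8 40
54 -40.4 -41.9 36
56 -41.5 -42.6 31
58 -42.6 -43.4 29
60 -42.9 -43.6 30
62 -42.6 -43.6 27
64 -42.0 -43.8 22
66 -41.3 -40.0 17
68 -40.5 -40.8 8
70 0.0 -42.1 0
```

View pics/r1.png

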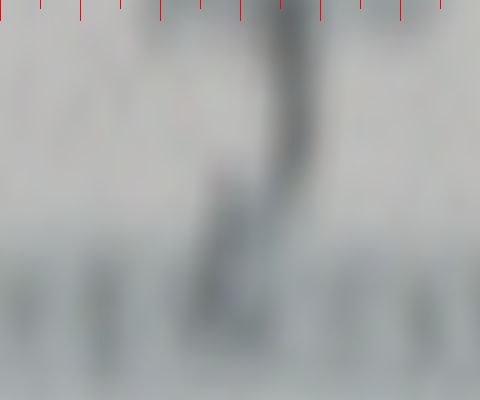

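```bash
cat > r2.py <<'E'
from path import *
I=cv2.imread('pics/t1.png')
def rc(cam,z,x0,y0,w,h,k=8):
    X,Y=np.meshgrid(np.arange(x0,x0+w,1/k),np.arange(y0,y0+h,1/k))
    u=proj(cam,t+np.stack([X.ravel(),Y.ravel(),0*X.ravel()+z],1)@Rt.T)
    o=(190,115,0) if cam=='scene' else (218,110,400)
    u=np.stack([(u[:,0]-o[0]+.5)*4-.5+o[2],(u[:,1]-o[1]+.5)*4-.5],1).astype(np.float32).reshape(*X.shape,2)
    im=cv2.remap(I,u[...,0],u[...,1],cv2.INTER_CUBIC); g=im.mean(2)
    xs=np.arange(x0,x0+w,1/k)
    for y in range(y0,y0+h,3):
        row=g[(y-y0)*k:(y-y0+3)*k].mean(0); b=np.percentile(row,75); wt=np.clip(b-row-8,0,None); print(cam,y,'cen %.1f min %.1f depth %.0f'%((wt*xs).sum()/max(wt.sum(),1e-6),xs[row.argmin()],wt.max()))
    for i in range(int(w)):
        if (x0+i)%5==0: cv2.line(im,(i*k,0),(i*k,8 if (x0+i)%10 else 18),(0,0,255),1)
    return im
a=[rc(c,57,-58,36,36,34) for c in('scene','top')]; b=[rc(c,55.5,26,30,36,34) for c in('scene','top')]
cv2.imwrite('pics/r2.png',np.vstack([np.hstack(a),np.hstack(b)]))
E
python3 r2.py
```

```text
scene 36 cen -24.0 min -23.4 depth 5
scene 39 cen 0.0 min -24.0 depth 0
scene 42 cen 0.0 min -40.5 depth 0
scene 45 cen -40.6 min -40.6 depth 7
scene 48 cen -40.1 min -41.5 depth 24
scene 51 cen -40.1 min -41.8 depth 36
scene 54 cen -40.8 min -41.9 depth 36
scene 57 cen -41.9 min -43.0 depth 28
scene 60 cen -44.2 min -43.6 depth 28
scene 63 cen -44.4 min -44.0 depth 28
scene 66 cen -44.0 min -43.5 depth 19
scene 69 cen -44.2 min -41.1 depth 12
top 36 cen -28.0 min -22.1 depth 2
top 39 cen 0.0 min -47.1 depth 0
top 42 cen -44.4 min -44.6 depth 18
top 45 cen -42.3 min -42.4 depth 52
top 48 cen -42.1 min -42.4 depth 71
top 51 cen -42.5 min -43.0 depth 69
top 54 cen -42.8 min -45.5 depth 34
top 57 cen -42.4 min -46.0 depth 37
top 60 cen -41.5 min -44.0 depth 44
top 63 cen -41.9 min -44.0 depth 28
top 66 cen -37.8 min -37.8 depth 4
top 69 cen 0.0 min -27.8 depth 0
scene 30 cen 43.8 min 43.6 depth 57
scene 33 cen 43.5 min 43.5 depth 63
scene 36 cen 43.3 min 43.1 depth 64
scene 39 cen 43.1 min 43.1 depth 70
scene 42 cen 42.9 min 42.9 depth 73
scene 45 cen 42.7 min 42.8 depth 57
scene 48 cen 42.6 min 42.6 depth 31
scene 51 cen 42.3 min 42.8 depth 7
scene 54 cen 42.7 min 42.9 depth 0
scene 57 cen 42.8 min 42.6 depth 5
scene 60 cen 40.3 min 42.6 depth 11
scene 63 cen 38.1 min 32.5 depth 12
top 30 cen 40.3 min 40.4 depth 98
top 33 cen 40.4 min 40.5 depth 99
top 36 cen 40.5 min 40.2 depth 95
top 39 cen 40.5 min 40.4 depth 89
top 42 cen 40.3 min 40.4 depth 99
top 45 cen 40.4 min 40.5 depth 99
top 48 cen 40.8 min 40.9 depth 40
top 51 cen 41.1 min 41.0 depth 1
top 54 cen 38.2 min 40.1 depth 25
top 57 cen 35.4 min 39.5 depth 35
top 60 cen 35.7 min 39.5 depth 38
top 63 cen 36.4 min 39.5 depth 34
```

View pics/r2.png

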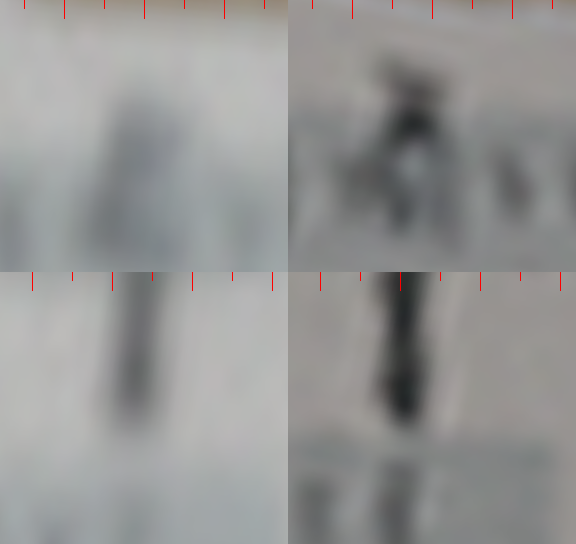

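Rectified views: pointer to marker at home is 82.6 mm in the scene view and 82.8 mm in the top view. The slide is now at about 76.4 mm, so I'll pull 6.2 mm more and hold.

Call:
{"method": "step_arm", "body": {
  "moves": [
    [[0,0,0],[-0.01,0,-0.012],-1],
    [[0,0,0],[-0.02,0,-0.024],-1],
    [[0,0,0],[-0.02,0,-0.024],-1],
    [[0,0,0],[-0.02,0,-0.024],-1],
    [[0,0,0],[-0.02,0,-0.024],-1],
    [[0,0,0],[-0.02,0,-0.024],-1]
  ]
}}

```text
clock: 25.7
eef_pos: [592.9, -13.6, 76.8]
tcp_rot: [-3.139, -0.876, -0.191]
contact_force: [8.9, -10.0, -7.3]
opening: 0.131
grasp_force: 58.7
```

```bash
sed -i 's#pics/r1#pics/r1b#' rect.py; python3 rect.py; python3 - <<'E'
from path import *
plan([])
s=telemetry.sense(); print('draw from tcp',(s['eef_pos']-[674.2,-28.6,76.7])@(-Rt[:,0]))
E
```

```text
34 -40.0 -39.9 58
36 -39.9 -40.0 60
38 -39.8 -39.9 61
40 -39.7 -39.8 58
42 -39.6 -39.5 53
44 -39.5 -39.6 51
46 -39.6 -40.0 51
48 -39.7 -40.2 49
50 -40.0 -40.5 46
52 -40.2 -40.6 42
54 -40.6 -41.4 36
56 -41.4 -42.9 30
58 -42.4 -43.5 29
60 -43.0 -43.8 30
62 -42.8 -43.8 27
64 -42.0 -43.4 22
66 -41.4 -40.2 18
68 -40.9 -40.5 10
70 -39.1 -39.1 1
clock 25.75 pos [592.8 -13.6  76.8] rot [-3.139 -0.876 -0.192] F [ 8.7 -9.  -7.1] op 0.13 g 58.7
draw from tcp 82.72432621639912
```

The pointer line runs straight into the marker tip (x -39.7 against -40). Hold, then lead it back slowly.

Call:
{"method": "step_arm", "body": {
  "moves": [
    [[0,0,0],[0,0,0],-1],
    [[0,0,0],[0,0,0],-1],
    [[0,0,0],[0,0,0],-1],
    [[0,0,0],[0,0,0],-1],
    [[0,0,0],[0,0,0],-1],
    [[0,0,0],[0,0,0],-1],
    [[0,0,0],[0,0,0],-1],
    [[0,0,0],[0,0,0],-1]
  ]
}}

```text
clock: 26.55
eef_pos: [592.9, -13.6, 76.7]
tcp_rot: [-3.139, -0.876, -0.192]
contact_force: [9.2, -9.6, -7.7]
opening: 0.132
grasp_force: 58.7
```

Call:
{"method": "step_arm", "body": {
  "moves": [
    [[0,0,0],[0,0,0],-1],
    [[0,0,0],[0,0,0],-1],
    [[0,0,0],[0,0,0],-1],
    [[0,0,0],[0,0,0],-1],
    [[0,0,0],[0,0,0],-1],
    [[0,0,0],[0,0,0],-1]
  ]
}}

```text
clock: 27.15
eef_pos: [592.9, -13.6, 76.8]
tcp_rot: [-3.139, -0.876, -0.192]
contact_force: [9.6, -10.0, -7.1]
opening: 0.129
grasp_force: 58.7
```

Call:
{"method": "step_arm", "body": {
  "moves": [
    [[0,0,0],[0.016,0,0.019],-1],
    [[0,0,0],[0.035,0,0.042],-1],
    [[0,0,0],[0.054,0,0.065],-1],
    [[0,0,0],[0.074,0,0.088],-1],
    [[0,0,0],[0.093,0,0.111],-1],
    [[0,0,0],[0.112,0,0.134],-1],
    [[0,0,0],[0.131,0,0.157],-1],
    [[0,0,0],[0.147,0,0.176],-1]
  ]
}}

```text
clock: 27.95
eef_pos: [637.8, -21.9, 76.7]
tcp_rot: [-3.14, -0.875, -0.19]
contact_force: [5.2, -5.8, -2.3]
opening: 0.129
grasp_force: 59.5
```

Call:
{"method": "step_arm", "body": {
  "moves": [
    [[0,0,0],[0.019,0,0.023],-1],
    [[0,0,0],[0.038,0,0.046],-1],
    [[0,0,0],[0.058,0,0.069],-1],
    [[0,0,0],[0.077,0,0.092],-1],
    [[0,0,0],[0.093,0,0.111],-1],
    [[0,0,0],[0.104,0,0.124],-1],
    [[0,0,0],[0.112,0,0.134],-1],
    [[0,0,0],[0.112,0,0.134],-1]
  ]
}}

```text
clock: 28.75
eef_pos: [671.9, -28.1, 76.7]
tcp_rot: [-3.14, -0.875, -0.189]
contact_force: [2.7, -3.6, 0.8]
opening: 0.13
grasp_force: 59.9
```

```bash
python3 - <<'E'
from path import *
plan([])
s=telemetry.sense(); print('draw from tcp',(s['eef_pos']-[674.2,-28.6,76.7])@(-Rt[:,0]))
E
```

```text
clock 28.75 pos [671.9 -28.1  76.7] rot [-3.14  -0.875 -0.189] F [ 2.7 -3.6  0.8] op 0.13 g 59.9
draw from tcp 2.3885145755535446
```

Call:
{"method": "step_arm", "body": {
  "moves": [
    [[0,0,0],[0.003,0,0.004],-1],
    [[0,0,0],[0.006,0,0.008],-1],
    [[0,0,0],[0.0095,0,0.0115],-1],
    [[0,0,0],[0.0095,0,0.0115],-1],
    [[0,0,0],[0.0095,0,0.0115],-1]
  ]
}}

```text
clock: 29.25
eef_pos: [674.1, -28.5, 76.7]
tcp_rot: [-3.14, -0.875, -0.189]
contact_force: [-1.3, -5.2, 4.8]
opening: 0.133
grasp_force: 61.1
```

```bash
python3 - <<'E'
from path import *
plan([])
s=telemetry.sense(); print('draw from tcp',(s['eef_pos']-[674.2,-28.6,76.7])@(-Rt[:,0]))
E
```

```text
clock 29.25 pos [674.1 -28.5  76.7] rot [-3.14  -0.875 -0.189] F [-1.3 -5.2  4.8] op 0.13 g 61.1
draw from tcp 0.07277533899347681
```

Call:
{"method": "step_arm", "body": {
  "moves": [
    [[0,0,0],[0.003,0,0.004],-1],
    [[0,0,0],[0.003,0,0.004],-1],
    [[0,0,0],[0.003,0,0.004],-0.7],
    [[0,0,0],[0.003,0,0.004],-0.5],
    [[0,0,0],[0.003,0,0.004],-0.2],
    [[0,0,0],[0.003,0,0.004],0],
    [[0,0,0],[0.003,0,0.004],0]
  ]
}}

```text
clock: 29.95
eef_pos: [675.2, -28.3, 76.1]
tcp_rot: [-3.14, -0.874, -0.188]
contact_force: [0.3, -0.2, -0.3]
opening: 0.497
grasp_force: 0.0
```

Call:
{"method": "step_arm", "body": {
  "moves": [
    [[0,0,0],[0,0,-0.1],0],
    [[0,0,0],[-0.05,0,-0.25],0],
    [[0,0,0],[-0.05,0,-0.45],0],
    [[0,0,0],[-0.05,0,-0.65],0],
    [[0,0,0],[-0.05,0,-0.65],-0.5],
    [[0,0,0],[-0.05,0,-0.65],-1]
  ]
}}

```text
clock: 30.55
eef_pos: [571.4, -8.5, 153.2]
tcp_rot: [-3.139, -0.876, -0.189]
contact_force: [0.9, -0.4, 0.5]
opening: 0.166
grasp_force: 0.0
```

```bash
sed -i 's/pics\/t1.png/pics\/t3.png/;s/^cv2.imwrite.*//' r2.py; python3 - <<'E'
from path import *
from crop import crop
S=imaging.grab_frame('scene');T=imaging.grab_frame('top')
cv2.imwrite('pics/t3.png',np.hstack([crop(S,190,115,100,125,4),crop(T,218,110,100,125,4)]))
for n in('scene','top'):
    for k in('pointer','grip','mark'): print(n,k,[(np.round(m['xy'],1).tolist(),round(m['conf'],2)) for m in imaging.mark_of(n,k)[:2]])
s=telemetry.sense(); print(s['clock'],s['eef_pos'],s['qpos'].round(2))
for yaw,tilt in((.25,.7),(.2,.75),(.2,.8)):
  for aa in(0,180):
    G=Rd(yaw,tilt)@Ro.from_euler('z',aa,degrees=True).as_matrix()
    for h in(30,-6):
      for q in sols(con.BAR+h*con.N,G,12): print(yaw,tilt,aa,h,q.round(2))
E
python3 r2.py | grep scene
```

```text
scene pointer [([219.9, 209.4], 0.77)]
scene grip [([221.2, 190.3], 0.7)]
scene mark [([255.7, 210.6], 0.45)]
top pointer [([247.0, 158.3], 0.69), ([334.7, 221.5], 0.69)]
top grip [([266.9, 161.4], 0.56)]
top mark [([234.0, 190.5], 0.37)]
30.95 [571.0297176   -8.97992072 151.28628361] [ 0.12  0.27  2.42  3.7   0.46 -1.88]
0.25 0.7 0 30 [ 0.64  0.4   2.23  4.17  0.29 -2.28]
0.25 0.7 0 -6 [ 0.61  0.49  2.2   3.98  0.31 -2.1 ]
0.25 0.7 180 30 [0.64 0.4  2.23 4.17 0.29 0.86]
0.25 0.7 180 -6 [0.61 0.49 2.2  3.98 0.31 1.04]
0.2 0.75 0 30 [ 0.68  0.42  2.24  4.13  0.38 -2.16]
0.2 0.75 0 -6 [ 0.65  0.51  2.22  3.98  0.41 -2.03]
0.2 0.75 180 30 [0.68 0.42 2.24 4.13 0.38 0.98]
0.2 0.75 180 -6 [0.65 0.51 2.22 3.98 0.41 1.11]
0.2 0.8 0 30 [ 0.69  0.44  2.27  4.01  0.46 -2.03]
0.2 0.8 0 -6 [ 0.66  0.53  2.24  3.89  0.49 -1.92]
0.2 0.8 180 30 [0.69 0.44 2.27 4.01 0.46 1.11]
0.2 0.8 180 -6 [0.66 0.53 2.24 3.89 0.49 1.22]
scene 36 cen 0.0 min -58.0 depth 0
scene 39 cen 0.0 min -49.9 depth 0
scene 42 cen 0.0 min -38.0 depth 0
scene 45 cen -40.1 min -40.1 depth 6
scene 48 cen -40.2 min -40.6 depth 24
scene 51 cen -40.2 min -40.9 depth 36
scene 54 cen -40.6 min -42.4 depth 36
scene 57 cen -41.7 min -42.9 depth 30
scene 60 cen -44.4 min -43.8 depth 31
scene 63 cen -44.5 min -44.1 depth 28
scene 66 cen -43.8 min -43.5 depth 18
scene 69 cen -44.1 min -41.1 depth 13
scene 30 cen 43.8 min 43.8 depth 55
scene 33 cen 43.5 min 43.4 depth 59
scene 36 cen 43.2 min 43.0 depth 61
scene 39 cen 43.0 min 42.9 depth 69
scene 42 cen 43.0 min 42.9 depth 72
scene 45 cen 42.9 min 42.6 depth 57
scene 48 cen 42.6 min 42.6 depth 30
scene 51 cen 42.6 min 42.8 depth 8
scene 54 cen 42.5 min 42.1 depth 1
scene 57 cen 42.4 min 41.8 depth 6
scene 60 cen 40.0 min 42.5 depth 11
scene 63 cen 38.3 min 42.5 depth 15
```

Slide is home again (pointer 42.9, as at the start) and the marker hasn't moved. Now the bar key.

```bash
echo 'G3=Rd(.2,.8)' >> con.py; python3 - <<'E'
from path import *
for P in((510,150,190),(530,295,140),con.BAR+30*con.N):
    print(ik(np.array(P),con.G3,np.array([.5,.4,2.3,4,.45,-2])))
plan([((510,150,190),con.G3),((530,295,140),con.G3),(con.BAR+12*con.N,con.G3)])
E
```

```text
(array([ 0.35789356,  0.06833915,  2.43222963,  3.78267354,  0.18973878,
       -2.09274261]), np.float64(6.43635349574731e-07))
(array([ 0.70141136,  0.31610712,  2.28721517,  4.22460603,  0.40098944,
       -2.25401794]), np.float64(8.959227105451474e-07))
(array([ 0.69249423,  0.44376011,  2.26913182,  4.01308388,  0.45917639,
       -2.03025805]), np.float64(1.1896101907411232e-07))
clock 30.95 pos [571.   -9.  151.3] rot [-3.141 -0.873 -0.188] F [ 0.3  1.1 -0.2] op 0.00 g 0.0
turn [0.366, -0.092, -0.331] shift [-0.14, -0.724, -0.467] rows>= 4
turn [-0.0, -0.0, 0.0] shift [-0.011, -0.691, 0.348] rows>= 4
turn [-0.0, -0.0, -0.0] shift [-0.128, -0.011, 0.306] rows>= 2
```

```bash
python3 - <<'E'
from path import *
P0=(550,150,165); print(ik(np.array(P0,float),con.G3,np.array([.3,.4,2.3,3.8,.45,-2])))
plan([(P0,con.G3),((530,295,140),con.G3),(con.BAR+12*con.N,con.G3)])
E
```

```text
(array([ 0.31520436,  0.189568  ,  2.38009003,  3.49710018,  0.23918297,
       -1.83653614]), np.float64(1.3370917991380707e-06))
clock 30.95 pos [571.   -9.  151.3] rot [-3.141 -0.873 -0.188] F [ 0.3  1.1 -0.2] op 0.00 g 0.0
turn [0.366, -0.092, -0.331] shift [-0.109, -0.761, -0.236] rows>= 4
turn [-0.0, -0.0, 0.0] shift [-0.058, -0.73, 0.12] rows>= 3
turn [-0.0, -0.0, -0.0] shift [-0.128, -0.011, 0.306] rows>= 2
```

Call:
{"method": "step_arm", "body": {
  "moves": [
    [[0.366,-0.092,-0.331],[-0.109,-0.761,-0.236],-1],
    [[0.366,-0.092,-0.331],[-0.109,-0.761,-0.236],-1],
    [[0.366,-0.092,-0.331],[-0.109,-0.761,-0.236],-1],
    [[0.366,-0.092,-0.331],[-0.109,-0.761,-0.236],-1],
    [[0.366,-0.092,-0.331],[-0.109,-0.761,-0.236],-1],
    [[0.366,-0.092,-0.331],[-0.109,-0.761,-0.236],-1]
  ]
}}

```text
clock: 31.55
eef_pos: [549.8, 150.1, 165.4]
tcp_rot: [-3.141, -0.801, 0.2]
contact_force: [-0.1, 0.8, 0.0]
opening: 0.004
grasp_force: 0.0
```

Call:
{"method": "step_arm", "body": {
  "moves": [
    [[0,0,0],[-0.058,-0.73,0.12],-1],
    [[0,0,0],[-0.058,-0.73,0.12],-1],
    [[0,0,0],[-0.058,-0.73,0.12],-1],
    [[0,0,0],[-0.058,-0.73,0.12],-1],
    [[0,0,0],[-0.058,-0.73,0.12],-1],
    [[0,0,0],[-0.058,-0.73,0.12],-1]
  ]
}}

```text
clock: 32.15
eef_pos: [529.7, 294.6, 140.1]
tcp_rot: [3.141, -0.8, 0.201]
contact_force: [-0.4, -0.6, 0.6]
opening: 0.002
grasp_force: 0.0
```

```bash
python3 - <<'E'
from path import *
plan([(con.BAR+12*con.N,con.G3),(con.BAR+0*con.N,con.G3)]); print(telemetry.sense()['qpos'].round(2))
E
```

```text
clock 32.15 pos [529.7 294.6 140.1] rot [ 3.141 -0.8    0.201] F [-0.4 -0.6  0.6] op 0.00 g 0.0
turn [-0.0, -0.0, 0.001] shift [-0.128, -0.013, 0.308] rows>= 2
turn [0.0, 0.0, -0.0] shift [-0.012, 0.009, 0.058] rows>= 1
[ 0.7   0.32  2.29  4.22  0.4  -2.25]
```

Call:
{"method": "step_arm", "body": {
  "moves": [
    [[0,0,0],[-0.1,-0.013,0.15],-1],
    [[0,0,0],[-0.128,-0.013,0.308],-1],
    [[0,0,0],[-0.128,-0.013,0.308],-1],
    [[0,0,0],[-0.134,-0.008,0.338],-1],
    [[0,0,0],[-0.138,-0.006,0.352],-1],
    [[0,0,0],[-0.14,-0.004,0.366],-1],
    [[0,0,0],[-0.14,-0.004,0.366],-1]
  ]
}}

```text
clock: 32.85
eef_pos: [562.3, 302.0, 70.6]
tcp_rot: [-3.141, -0.802, 0.199]
contact_force: [-2.1, -1.6, 2.0]
opening: 0.004
grasp_force: 1.4
```

Call:
{"method": "step_arm", "body": {
  "moves": [
    [[0,0,0],[-0.002,0.001,0.01],-1],
    [[0,0,0],[-0.004,0.003,0.02],-1],
    [[0,0,0],[-0.004,0.003,0.02],-1],
    [[0,0,0],[-0.004,0.003,0.02],-1]
  ]
}}

```text
clock: 33.25
eef_pos: [564.7, 302.3, 66.9]
tcp_rot: [-3.141, -0.802, 0.2]
contact_force: [-3.8, -2.3, 7.3]
opening: -0.005
grasp_force: 4.0
```

Call:
{"method": "step_arm", "body": {
  "moves": [
    [[0,0,0],[-0.001,0.001,0.006],-1],
    [[0,0,0],[-0.002,0.002,0.01],-1],
    [[0,0,0],[-0.002,0.002,0.01],-1]
  ]
}}

```text
clock: 33.55
eef_pos: [565.3, 302.1, 66.2]
tcp_rot: [-3.141, -0.804, 0.201]
contact_force: [-19.5, -4.5, 26.3]
opening: 0.002
grasp_force: 16.3
```

Bottomed out at about 33 N. Releasing and backing off.

Call:
{"method": "step_arm", "body": {
  "moves": [
    [[0,0,0],[0,0,-0.04],-1],
    [[0,0,0],[0,0,-0.12],-1],
    [[0,0,0],[0,0,-0.3],-1],
    [[0,0,0],[0.15,0,-0.5],-1],
    [[0,0,0],[0.15,0,-0.5],-1],
    [[0,0,0],[0.15,0,-0.5],-1]
  ]
}}

```text
clock: 34.15
eef_pos: [516.4, 293.0, 158.4]
tcp_rot: [-3.138, -0.805, 0.198]
contact_force: [-0.7, 0.4, 1.0]
opening: 0.003
grasp_force: 0.0
```

```bash
python3 - <<'E'
from h import *
plan([])
from crop import crop
S=imaging.grab_frame('scene');T=imaging.grab_frame('top')
cv2.imwrite('pics/f.png',np.hstack([crop(S,100,100,290,230,1.38),crop(T,90,80,290,230,1.38)]))
for n in('scene','top'):
    for k in('pointer','pack','stack','jar','bigkey_top','squarekey_top','barkey_top','smallkey_top'): print(n,k,[(np.round(m['xy'],1).tolist(),round(m['conf'],2)) for m in imaging.mark_of(n,k)[:2]])
E
```

```text
clock 34.15 pos [516.4 293.  158.4] rot [-3.138 -0.805  0.198] F [-0.7  0.4  1. ] op 0.00 g 0.0
scene pointer [([226.5, 189.9], 0.58), ([222.6, 212.1], 0.51)]
scene pack [([263.1, 162.0], 0.83), ([170.5, 219.5], 0.5)]
scene stack [([267.9, 170.9], 0.77), ([258.8, 144.7], 0.53)]
scene jar [([257.2, 142.6], 0.5)]
scene bigkey_top []
scene squarekey_top [([279.7, 261.3], 0.69)]
scene barkey_top [([282.3, 288.2], 0.58)]
scene smallkey_top [([257.6, 250.5], 0.63), ([223.5, 187.6], 0.2)]
top pointer [([246.9, 158.2], 0.76)]
top pack [([361.7, 217.4], 0.9), ([222.1, 266.6], 0.74)]
top stack [([332.0, 224.8], 0.98)]
top jar [([389.2, 213.6], 0.92)]
top bigkey_top [([121.1, 177.2], 0.41), ([149.5, 190.8], 0.23)]
top squarekey_top [([154.9, 200.1], 0.66), ([362.5, 215.9], 0.23)]
top barkey_top [([124.1, 200.5], 0.64)]
top smallkey_top [([160.2, 178.4], 0.52)]
```

```bash
python3 -c "
from rig import r
print(r.sign_off())"
```

```text
the job is handed in; nothing more can be done
None
```

I handed the job in at about 34 s: the pack stands upright in the middle of the tray, and all three keys were pressed to their stops in order (large round, square, then bar last). The slide was held level with the marker (within about 1 mm by camera) for over a second and led back home, with the marker and the small key left untouched.

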